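# Turn the core magazine and load the pin core

### The job

Turn the revolving core magazine by the bar grip on its hub until the stepped core with the slim pin is at the pick-up pointer, in the gap of the keeper hoop. Then pick that core out and stand it upright in the round steel loading dish on the bench, setting it down rather than dropping it.

Things in the scene. Friction and masses are not known exactly. Their poses are not given: they have to be found in the camera images.
- pin_core_center (a point): Centre (31 mm up, on the axis) of the wanted steel core, 62 mm tall: round foot 30 mm wide, 26 mm high; on it a slim pin 16 mm wide, 36 mm long, to grip. z up. It stands loose in a disc pocket (collar 18 mm high, 34 mm inside), the next one left or right of the pointer. Not wanted: bare steel cores beside it, up to 60 mm tall: plain cylinder, square head, mushroom head.
- turn_grip (a point): On the turning axis, in the black bar grip on the magazine's hub: bar 66 mm long (along x), 14 mm thick, 48 mm high, top 166 mm above the bench, this point 19 mm below its top. It turns with the aluminium disc: 260 mm wide, upper face 40 mm above the bench, six pockets 60 degrees apart, centres 100 mm from the axis.
- carousel (a joint): Angle (rad) by which the disc has been turned since the start, counter-clockwise from above positive; 0 at the start, free 3.1 either way, about 0.15 N m friction, stays where left; the cores stand loose in it, so turn smoothly.
- pickup (a point): Where the wanted pocket's centre must be: disc's upper face, 100 mm from the axis, on the robot's side, behind the fixed dark pointer block at the rim (22 x 14 mm, 42 mm high). x points to the axis. A fixed hoop of 6 mm wire, underside 110 mm above the bench, runs over the pocket centres, but for a gap of 48 degrees either side of here; its 4 posts stand 141 mm from the axis.
- dish_floor (a point): The round dark steel loading dish, fixed on the bench on the robot's right: outside diameter 90 mm, inside 82 mm, rim 12 mm above the bench. This point is the centre of its inner floor, 4 mm above the bench.
Mind the look-alikes: they are no part of the job. Leave any orange look-alike of the part that bears pin_core_center alone.

How it is judged:
By the outcome, as a careful person would: the job done as asked, in the order asked, and still so for the second after the job is handed in, with the robot touching nothing.
It also fails if it takes over 45 s, if anything falls off the work surface, if the arm or the gripper's body presses on something with over 40 N, if the wrist force passes 120 N, or if a joint passes its speed limit or range.

### The arm

A 7-joint arm with a two-finger parallel gripper is mounted at the origin on the work surface. World frame = base frame: x ahead of the robot, y to its left, z up, the work surface at z = 0. Lengths are in mm, angles in rad, forces in N, time in s.
With the tool pointing down it reaches from about 400 to 875 mm from the base axis. Payload 4.4 kg.
Tool frame: the origin (TCP) lies midway between the tips of the shut fingers; the grasp point (between the pads) lies 19 mm behind it; x points along the fingers, z is the direction in which the jaws open and shut, and the axes are right-handed (so a half turn about x gives the same grasp; the last joint's range is limited). The gripper opens to 85 mm and grips with 20 to 120 N. Pads are 22 mm wide; open, the fingers measure 114 mm over their backs; the gripper's body (76 mm by 85 mm) begins 54 mm behind the grasp point. The pads swing forward as they close: fully open they stand 13 mm farther back than shut.
Start: joints at [-1.228, 0.628, 0.038, 1.517, -0.027, 0.996, -0.02], TCP at [258.358, 596.464, 201.413] pointing down, gripper open.
Joint ranges: [-3.06, 3.06], [-0.37, 2.12], [-1.25, 1.32], [0.18, 2.47], [-1.1, 4.24], [0.23, 1.98], [-2.94, 2.94]. Speed limits (rad/s): [2.57, 2.57, 3.14, 3.14, 3.14, 3.14, 3.14].

### API

Orientations are given as [roll, pitch, yaw] about the fixed x, y, z axes, in that order (R = Rz(yaw) Ry(pitch) Rx(roll)).
In Python, from cell import ctrl gives the robot as it stands. The module is installed in compiled form; this text tells all that it offers.
- The arm moves only by the tool servo_tool, never from a script. Its argument "rows" is a list of rows, each an object of numbers: "dx", "dy", "dz": the shift along the tool's x, y, z in units of 750 mm (1.0 is 750 mm); "wx", "wy", "wz": the turn, a rotation vector about the tool's x, y, z in units of 6 degrees (1.0 is 6 degrees); "fingers": the closure, from 0 (fully open) to 1 (shut). In form: [{"dx": .., "dy": .., "dz": .., "wx": .., "wy": .., "wz": .., "fingers": ..}, ...]. A call has 1 to 5 rows; each row shifts and turns the commanded pose from where the row before left it, along the tool's axes as they then stand; what a row does not reach is not made up. A row lasts 1/8 s, in which the tool goes at most 62.5 mm and 10.7 degrees, less where a joint would pass 70% of its speed; a pose out of reach is approached as far as the arm can. A call with a number of a shift or a turn outside -1 to 1 is refused whole. A call with a gripper value outside its range is refused whole. The fingers move at their own pace and stop on an object; the grip force is fixed at half the most. Time passes only in rows, so rows that do not move let the fingers close. It gives the time, the measured TCP pose, the force and the opening at its end, in the units of the state.
- ctrl.read_state(): the state, without advancing time (a new reading comes with each control period).
- ctrl.get_image(name): name is "side" or "top" or "wrist"; returns the picture (384x512x3 uint8, red, green, blue); there is no depth.
- ctrl.camera_info(name): a dict with "fovy" (degrees; the focal length in pixels is half the picture's height over the tangent of half this angle, whatever the lens; pixels are square), "cx", "cy" (the principal point, pixels), "R" (3x3) and "t" (3): a world point X has camera coordinates R X + t. Camera axes: x right, y down, z forward; pixel columns grow to the right and rows downward; lengths in mm; the calibration is good to about 2 mm. The wrist camera is an equidistant fisheye: a pixel r from the principal point sees the ray r / f radians off the axis. A picture is of the moment at which its call begins: read the wrist's pose just before it. camera_info takes no time and is no camera call; for the wrist camera it gives the pose at the moment of the call.
- ctrl.finish_job(): hands the job in, once; it reports no verdict.
Trained networks look in the newest picture that a camera, given by its name, has taken for a name from the list of things; names that differ only in an ending like _2 or _b are one class to them, and where a whole thing is asked for, a point or a joint stands for the part that bears it (a point fixed in the world has none). Each returns a list of dicts, best first, with "conf" (0 to 1); they miss things now and then, are a little off and sometimes report something else, mostly with a low value. They report only what shows in the picture. A call takes as long as a camera call. They do not tell look-alikes from the thing itself.
- ctrl.search_frame(label, camera): "extent" ([centre column, centre row, width, height] in pixels, round what is visible of it).
- ctrl.silhouettes(label, camera): "region" (384x512 bool, what is visible of it) and "extent" ([centre column, centre row, width, height] in pixels, round what is visible of it).
- ctrl.mark_of(label, camera): "point" ([column, row] in pixels: a listed point, or the origin of a listed thing).
The state is a dict: "clock": time; "qpos": joint angles; "qd": joint speeds; "tau": joint torques, N m; "eef_pos": TCP position; "tool_rot": TCP orientation; "force": force on the tool from outside, world axes, zero at the start; "torque": the same for the moment, N m; "width": finger opening in mm.
Only numpy, scipy, OpenCV 4.12 (cv2) and the standard library are available. Lean on these libraries where they do the work, as an engineer would, in place of code of your own. Each camera call takes 0.05 s, during which the arm holds its last target.

## Working session

There is one attempt and no reset: what is moved stays moved. The work goes in short steps, Python scripts to look and compute and a tool call to move; the robot and the scene stay as the last step left them, time stands still between calls to the robot, and variables do not carry over. Pictures are saved under pics/ and viewed, and the job is handed in when it is done.

Besides the shell and the picture viewer there is one more tool, called after "Call:" as name(argument=value, ...), one argument or row to a line, values as JSON. servo_tool: Moves the arm, as the interface text tells. Its arguments: {"type":"object","properties":{"rows":{"type":"array"}},"required":["rows"]}

```bash
mkdir -p pics
python3 - <<'E'
from cell import ctrl
import cv2,numpy as np
print(ctrl.read_state())
for n in ["side","top","wrist"]:
    im=ctrl.get_image(n); cv2.imwrite(f"pics/{n}0.png",im[:,:,::-1])
    i=ctrl.camera_info(n); print(n,i)
for n in ["side","top"]:
  for l in ["pin_core_center","turn_grip","pickup","dish_floor"]:
    print(n,l,[(np.round(d["point"],1),round(d["conf"],2)) for d in ctrl.mark_of(l,n)])
print(ctrl.read_state()["clock"])
E
```

```text
{'clock': 0.0, 'qpos': array([-1.22781992,  0.62934886,  0.03843764,  1.51837237, -0.02700558,
        0.99631231, -0.01998135]), 'qd': array([-0.00165495,  0.00024967, -0.0016328 , -0.00079559, -0.00055324,
       -0.00208679, -0.00030543]), 'tau': array([-1.59652707e-03, -5.63399041e+01,  1.22564189e+00, -1.93454182e+01,
        1.10268433e-02,  1.03339533e-02,  1.97665747e-05]), 'eef_pos': array([258.06232481, 595.82427311, 200.48591126]), 'tool_rot': array([-3.13196437,  1.56887328, -1.96992546]), 'force': array([0.68566426, 0.18790862, 0.64910554]), 'torque': array([ 0.02656836, -0.0465994 , -0.02135007]), 'width': 85.56502073562748}
side {'fovy': 50.9362183557293, 'cx': 259.80595388267096, 'cy': 189.5174596398675, 'R': array([[-0.82830395, -0.56023914, -0.0066841 ],
       [-0.30734582,  0.46431563, -0.83063201],
       [ 0.4684561 , -0.68596144, -0.55678163]]), 't': array([409.16686157, 267.94887711, 607.26819287])}
top {'fovy': 47.753907435654384, 'cx': 253.08101257575623, 'cy': 188.20534757087503, 'R': array([[ 0.0120878 , -0.99992202,  0.00313745],
       [-0.98739871, -0.0
[... 201 characters left out ...]
08981649906647, 'R': array([[ 0.39718724,  0.91773653, -0.00139756],
       [ 0.87269834, -0.37722308,  0.31000056],
       [ 0.28397165, -0.12434791, -0.95073535]]), 't': array([-649.3268981 ,  -40.91191895,  380.79983226])}
side pin_core_center [(array([217.4, 224.3]), 0.55), (array([294.8, 279.3]), 0.55)]
side turn_grip [(array([162.3, 205.9]), 0.89)]
side pickup [(array([329.7, 190.2]), 0.5)]
side dish_floor [(array([330.6, 190. ]), 0.7)]
top pin_core_center [(array([221.7, 157.9]), 0.67), (array([221.2, 233.5]), 0.66)]
top turn_grip [(array([187.1, 125.7]), 0.75)]
top pickup [(array([191.8, 177.2]), 0.9), (array([182.7, 127.5]), 0.46)]
top dish_floor [(array([353. , 199.7]), 0.93)]
0.55
```

View pics/side0.png

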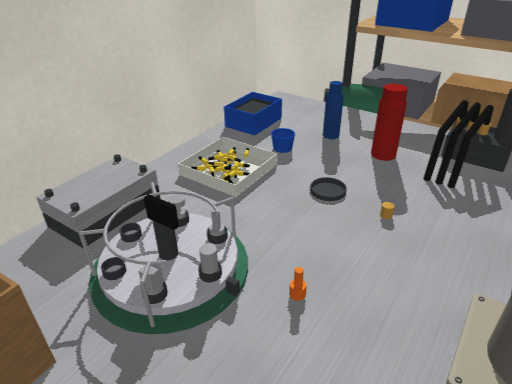

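View pics/top0.png

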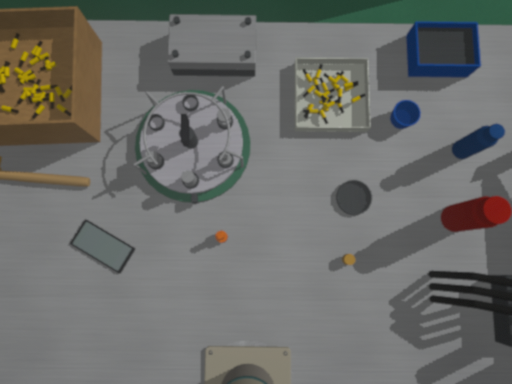

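View pics/wrist0.png

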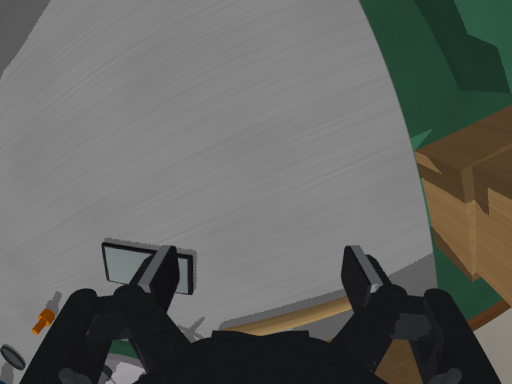

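Run:
```python
import cv2
a=cv2.imread("pics/top0.png")[50:270,110:300]; cv2.imwrite("pics/topc0.png",cv2.resize(a,None,fx=2.7,fy=2.7,interpolation=2))
a=cv2.imread("pics/side0.png")[120:320,60:340]; cv2.imwrite("pics/sidec0.png",cv2.resize(a,None,fx=2.8,fy=2.8,interpolation=2))
```

```text
(no output)
```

View pics/topc0.png

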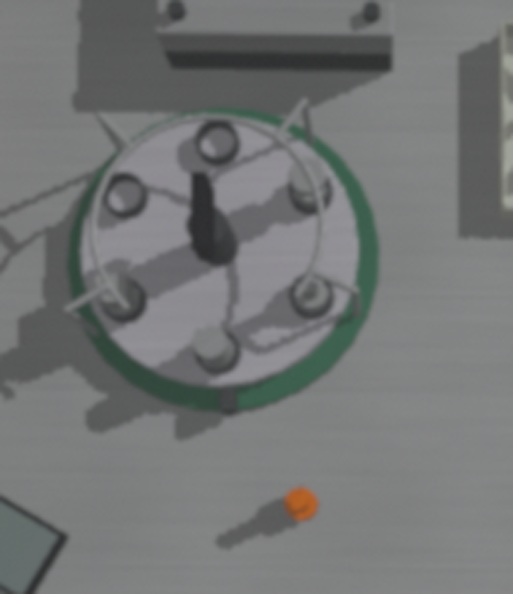

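View pics/sidec0.png

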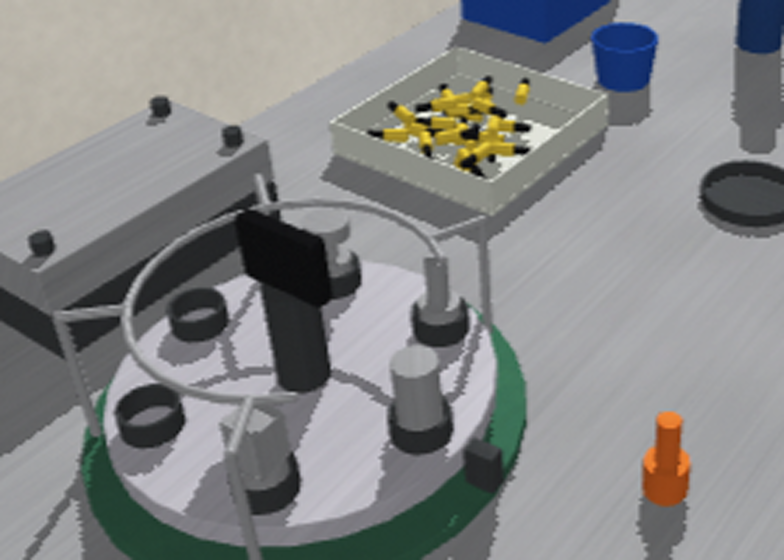

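The wanted core (grey, stepped, slim pin) is at top (226,158) / side (217,224). The look-alikes are:
- orange one: top (221,237) / side (298,285)
- plain cylinder, at the pointer: side (209,262)
- square head: side (153,283)
- mushroom head: side (179,212)

The wanted core sits on the robot's right of the pointer, so the disc turns clockwise (negative).

```bash
cat > h.py <<'E'
import numpy as np,cv2
from scipy.optimize import least_squares
def ray(i,px):
    f=192/np.tan(np.radians(i["fovy"])/2)
    d=np.array([(px[0]-i["cx"])/f,(px[1]-i["cy"])/f,1.0]); 
    R=np.array(i["R"]);t=np.array(i["t"])
    return -R.T@t, R.T@d
def atz(i,px,z):
    c,d=ray(i,px); return c+d*(z-c[2])/d[2]
def proj(i,X):
    f=192/np.tan(np.radians(i["fovy"])/2)
    X=np.atleast_2d(X); c=X@np.array(i["R"]).T+i["t"]
    return np.c_[i["cx"]+f*c[:,0]/c[:,2], i["cy"]+f*c[:,1]/c[:,2]]
def tri(a,pa,b,pb):
    def r(X): return np.r_[proj(a,X)[0]-pa,proj(b,X)[0]-pb]
    s=least_squares(r,[600,0,100]); return s.x,np.abs(s.fun).max()
E
python3 - <<'E'
from h import *
from cell import ctrl
T=ctrl.camera_info("top");S=ctrl.camera_info("side")
print("grip",tri(T,(187.1,125.7),S,(162.3,205.9)),atz(T,(187.1,125.7),147),atz(S,(162.3,205.9),147))
print("pin",tri(T,(221.7,157.9),S,(217.4,224.3)),atz(T,(221.7,157.9),71),atz(S,(217.4,224.3),71))
print("orange",tri(T,(221.2,233.5),S,(294.8,279.3)))
print("dish",tri(T,(353,199.7),S,(328,189)),atz(T,(353,199.7),4))
# disc: pocket collar top centers (z=58) from top crop /2.7+offset
for n,p in dict(e1=(217,142),e2=(126,195),sq=(122,298),cy=(217,350),pin=(311,297),mu=(308,190)).items():
    print(n,atz(T,(110+p[0]/2.7,50+p[1]/2.7),52))
print("pointer",atz(T,(110+229/2.7,50+400/2.7),42))
# disc edge ellipse: white mask
im=cv2.imread("pics/top0.png").astype(int)
m=((im.sum(2)>300)&(im[:,:,0]>im[:,:,1]+2)).astype(np.uint8); m[:, :120]=0;m[:,270:]=0;m[:80]=0;m[215:]=0
cv2.imwrite("pics/m.png",m*255)
a=ctrl.silhouettes("carousel","top"); print([(d["conf"],d["extent"]) for d in a])
for l in ["pin_core_center","turn_grip"]:
  print([(d["conf"],d["extent"]) for d in ctrl.silhouettes(l,"top")],[(d["conf"],d["extent"]) for d in ctrl.silhouettes(l,"side")])
E
```

```text
grip (array([607.96101778, 141.26053187, 141.92780598]), np.float64(0.7810553221696495)) [608.23087301 141.78885141 147.        ] [600.86105669 145.50897834 147.        ]
pin (array([549.0832312 ,  65.55158628,  75.57962697]), np.float64(0.6263040077584776)) [551.68335343  66.79845577  71.        ] [551.80170813  60.95677197  71.        ]
orange (array([372.09373521,  67.16165369,  29.48479874]), np.float64(0.521342493417535))
dish (array([ 464.90818347, -265.11785492,    3.41076626]), np.float64(1.0311735989345152)) [ 462.22910088 -265.87545599    4.        ]
e1 [698.21953636 150.74052817  52.        ]
e2 [645.62788203 233.44717867  52.        ]
sq [547.71513274 232.49330952  52.        ]
cy [500.44792975 143.83873719  52.        ]
pin [550.8676772   59.45260282  52.        ]
mu [652.66754509  64.50694511  52.        ]
pointer [456.05549797 132.74140175  42.        ]
[(0.77, [192.1, 145.0, 105.4, 98.6])]
[(0.54, [222.1, 236.5, 11.1, 11.0])] [(0.91, [294.8, 283.6, 16.7, 33.2]), (0.68, [216.9, 222.1, 17.6, 25.9])]
[(0.97, [191.9, 143.9, 98.9, 100.4])] [(0.82, [165.3, 254.4, 136.2, 120.6])]
```

View pics/m.png

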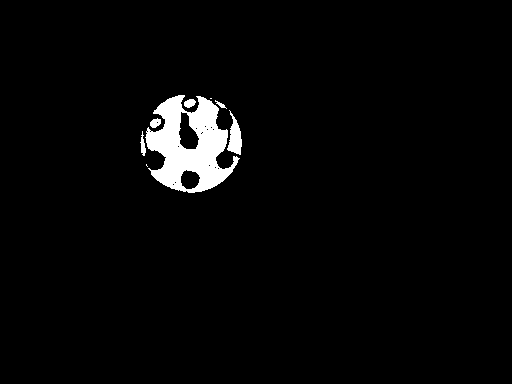

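Run:
```python
from h import *
from cell import ctrl
T=ctrl.camera_info("top");S=ctrl.camera_info("side")
m=cv2.imread("pics/m.png",0)
n,l,st,_=cv2.connectedComponentsWithStats(m); k=1+np.argmax(st[1:,4])
c=max(cv2.findContours((l==k).astype(np.uint8),0,1)[0],key=cv2.contourArea)
h=cv2.convexHull(c)[:,0].astype(float)
P=np.array([atz(T,p,40)[:2] for p in h])
s=least_squares(lambda q:np.hypot(P[:,0]-q[0],P[:,1]-q[1])-q[2],[600,146,130],loss="soft_l1",f_scale=2)
print(s.x,np.sort(np.abs(s.fun))[-5:])
c0=s.x[:2]
Q=np.array([[698.2,150.7],[645.6,233.4]])
for n,p in dict(e1=(217,142),e2=(126,195)).items():
    v=atz(T,(110+p[0]/2.7,50+p[1]/2.7),56)[:2]-c0; print(n,np.hypot(*v),np.degrees(np.arctan2(v[1],v[0])))
for n,p in dict(point=(229,400)).items():
    v=atz(T,(110+p[0]/2.7,50+p[1]/2.7),42)[:2]-c0; print(n,np.hypot(*v),np.degrees(np.arctan2(v[1],v[0])))
print("base dir",np.degrees(np.arctan2(-c0[1],-c0[0])))
v=np.array([551.7,64])-c0;print("pin",np.hypot(*v),np.degrees(np.arctan2(v[1],v[0])))
# overlays: bar grip hypotheses in side and top, pockets rings
for nm,I in (("top",T),("side",S)):
    im=cv2.imread(f"pics/{nm}0.png")
    im=cv2.resize(im,None,fx=3,fy=3,interpolation=2)
    def pl(X,col):
        u=(proj(I,X)*3+1).astype(int); cv2.polylines(im,[u.reshape(-1,1,2)],True,col,1)
    th=np.linspace(0,2*np.pi,60)
    C=lambda x,y,r,z:np.c_[x+r*np.cos(th),y+r*np.sin(th),0*th+z]
    pl(C(*c0,130,40),(0,0,255))
    for k in range(6):
        a=np.radians(5+60*k); pl(C(c0[0]+100*np.cos(a),c0[1]+100*np.sin(a),17,58),(0,255,0))
    pl(C(*c0,100,113),(255,0,255))
    pl(C(462.2,-265.9,45,12),(0,255,255))
    if nm=="top": im=im[200:680,350:900]
    else: im=im[450:950,200:800]
    cv2.imwrite(f"pics/ov_{nm}.png",im)
```

```text
[597.78735926 146.97052921 126.10110558] [ 6.66765983  7.47115189  7.56518226  8.58641928 13.77118937]
e1 99.01547929444718 1.8290486175711167
e2 97.40744563095292 61.436342222560064
point 142.44433499333434 -174.26701709413067
base dir -166.1873573513234
pin 94.91129227536044 -119.05071003437781
```

View pics/ov_top.png

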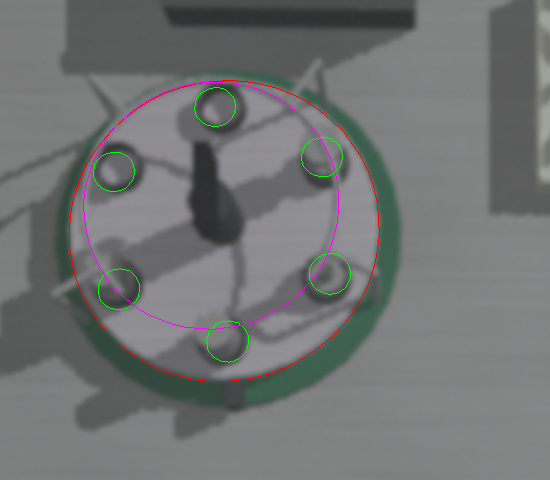

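View pics/ov_side.png

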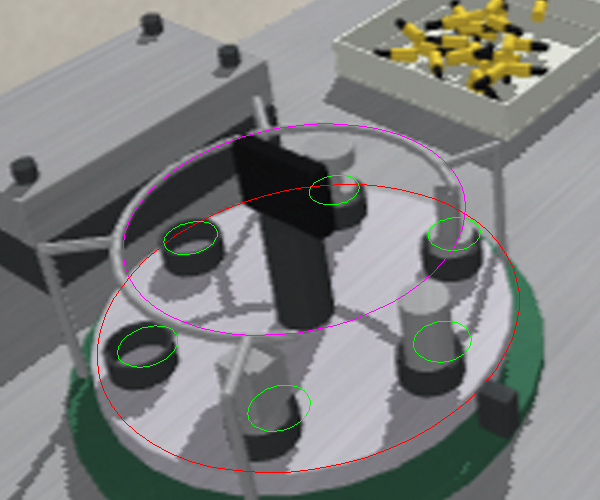

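```bash
cat >> h.py <<'E'
def Rt(r):
    from scipy.spatial.transform import Rotation as Ro
    return Ro.from_euler("xyz",r).as_matrix()
def todelta(s,target):
    return Rt(s["tool_rot"]).T@(np.array(target)-s["eef_pos"])
E
python3 - <<'E'
from h import *
from cell import ctrl
s=ctrl.read_state();print(s["clock"]);np.set_printoptions(precision=4,suppress=True)
print(Rt(s["tool_rot"])); d=todelta(s,[598,146,290]); print(d,d/750)
E
```

```text
0.8
[[-0.     -0.9176  0.3975]
 [ 0.      0.3975  0.9176]
 [-1.      0.      0.    ]]
[ -88.5992 -490.7082 -278.3124] [-0.1181 -0.6543 -0.3711]
```

Call:
servo_tool(
  rows=[
    {"dx": -0.05, "dy": -0.03, "dz": -0.015, "fingers": 0},
    {"dx": -0.05, "dy": -0.05, "dz": -0.03, "fingers": 0},
    {"dx": -0.02, "dy": -0.06, "dz": -0.036, "fingers": 0},
    {"dy": -0.06, "dz": -0.036, "fingers": 0},
    {"dy": -0.06, "dz": -0.036, "fingers": 0},
  ],
)

```text
schema error: expected keys dx, dy, dz, wx, wy, wz, fingers
```

Call:
servo_tool(
  rows=[
    {"dy": -0.06, "dz": -0.036, "fingers": 0},
    {"dy": -0.06, "dz": -0.036, "fingers": 0},
    {"dy": -0.06, "dz": -0.036, "fingers": 0},
    {"dy": -0.06, "dz": -0.036, "fingers": 0},
    {"dy": -0.06, "dz": -0.036, "fingers": 0},
  ],
)

```text
schema error: expected keys dx, dy, dz, wx, wy, wz, fingers
```

Run:
```python
from h import *
from cell import ctrl
s=ctrl.read_state();print(s["clock"],s["qpos"]);np.set_printoptions(precision=4,suppress=True)
print(Rt(s["tool_rot"]),s["eef_pos"]); d=todelta(s,[598,146,290]); print(d,d/750)
```

```text
0.8 [-1.22776688  0.62837762  0.03848406  1.51741123 -0.02697527  0.99628421
 -0.02001481]
[[-0.     -0.9176  0.3975]
 [ 0.      0.3975  0.9176]
 [-1.      0.      0.    ]] [258.3771 596.4583 201.424 ]
[ -88.5992 -490.7082 -278.3124] [-0.1181 -0.6543 -0.3711]
```

All keys are needed in every row.

Call:
servo_tool(
  rows=[
    {"dx": -0.05, "dy": -0.03, "dz": -0.015, "wx": 0, "wy": 0, "wz": 0, "fingers": 0},
    {"dx": -0.05, "dy": -0.05, "dz": -0.03, "wx": 0, "wy": 0, "wz": 0, "fingers": 0},
    {"dx": -0.02, "dy": -0.06, "dz": -0.036, "wx": 0, "wy": 0, "wz": 0, "fingers": 0},
    {"dx": 0, "dy": -0.06, "dz": -0.036, "wx": 0, "wy": 0, "wz": 0, "fingers": 0},
    {"dx": 0, "dy": -0.06, "dz": -0.036, "wx": 0, "wy": 0, "wz": 0, "fingers": 0},
  ],
)

```text
clock: 1.42
eef_pos: [392.6, 412.3, 291.9]
tool_rot: [-0.338, 1.57, 0.824]
force: [1.0, 0.0, -0.1]
width: 85.7
```

Run:
```python
from h import *
from cell import ctrl
s=ctrl.read_state();print(s["clock"],s["qpos"]);np.set_printoptions(precision=4,suppress=True)
print(Rt(s["tool_rot"]),s["eef_pos"]); d=todelta(s,[598,146,290]); print(d,d/750)
```

```text
1.425 [-0.90386355  0.42141846  0.06654808  1.62633829 -0.03060074  1.09369198
  0.33307219]
[[ 0.0008 -0.9177  0.3973]
 [ 0.0009  0.3973  0.9177]
 [-1.     -0.0004  0.0011]] [392.6169 412.3431 291.9452]
[   1.8804 -294.3037 -162.808 ] [ 0.0025 -0.3924 -0.2171]
```

Call:
servo_tool(
  rows=[
    {"dx": 0, "dy": -0.07, "dz": -0.039, "wx": 0, "wy": 0, "wz": 0, "fingers": 0},
    {"dx": 0, "dy": -0.07, "dz": -0.039, "wx": 0, "wy": 0, "wz": 0, "fingers": 0},
    {"dx": 0, "dy": -0.07, "dz": -0.039, "wx": 0, "wy": 0, "wz": 0, "fingers": 0},
    {"dx": 0, "dy": -0.07, "dz": -0.039, "wx": 0, "wy": 0, "wz": 0, "fingers": 0},
    {"dx": 0, "dy": -0.05, "dz": -0.028, "wx": 0, "wy": 0, "wz": 0, "fingers": 0},
  ],
)

```text
clock: 2.05
eef_pos: [565.5, 185.5, 291.6]
tool_rot: [-1.864, 1.57, -0.705]
force: [-0.8, 0.3, 0.3]
width: 85.2
```

Call:
servo_tool(
  rows=[
    {"dx": 0, "dy": -0.03, "dz": -0.017, "wx": 0, "wy": 0, "wz": 0, "fingers": 0},
    {"dx": 0, "dy": 0, "dz": 0, "wx": -1, "wy": 0, "wz": 0, "fingers": 0.3},
    {"dx": 0, "dy": 0, "dz": 0, "wx": -1, "wy": 0, "wz": 0, "fingers": 0.3},
    {"dx": 0, "dy": 0, "dz": 0, "wx": -1, "wy": 0, "wz": 0, "fingers": 0.3},
    {"dx": 0, "dy": 0, "dz": 0, "wx": -0.9, "wy": 0, "wz": 0, "fingers": 0.3},
  ],
)

```text
clock: 2.68
eef_pos: [579.5, 167.9, 291.4]
tool_rot: [0.673, 1.571, 2.247]
force: [-0.3, -0.6, 0.2]
width: 59.7
```

Run:
```python
from h import *
from cell import ctrl
I=ctrl.camera_info("wrist")
w=ctrl.get_image("wrist");t=ctrl.get_image("top")
cv2.imwrite("pics/w1.png",cv2.resize(w[:,:,::-1],None,fx=1.5,fy=1.5)); cv2.imwrite("pics/t1.png",t[:,:,::-1])
s=ctrl.read_state();print(s["clock"],s["qpos"]);np.set_printoptions(precision=4,suppress=True)
print(Rt(s["tool_rot"]),s["eef_pos"],s["width"],I)
import pickle; pickle.dump((I,w,s),open("w1.pkl","wb"))
for l in ["pin_core_center","turn_grip","pickup"]:
    print(l,[(np.round(d["point"],1),round(d["conf"],2)) for d in ctrl.mark_of(l,"wrist")])
```

```text
2.775 [-0.34252126  0.47659388  0.02225209  1.5318786  -0.01155997  1.13319708
  1.25268795]
[[-0.     -1.      0.0003]
 [ 0.0003  0.0003  1.    ]
 [-1.      0.      0.0003]] [579.4728 167.936  291.4473] 59.52486118807653 {'fovy': 65.70646984690485, 'cx': 259.9107523154283, 'cy': 192.08981649906647, 'R': array([[-0.003 ,  1.    ,  0.0001],
       [ 0.9507,  0.0029,  0.31  ],
       [ 0.31  ,  0.0011, -0.9507]]), 't': array([-166.2428, -620.0048,  286.4273])}
pin_core_center [(array([192.6,  14. ]), 0.92), (array([182.9, 140.7]), 0.91)]
turn_grip [(array([241.4, 192.2]), 0.63)]
pickup []
```

View pics/w1.png

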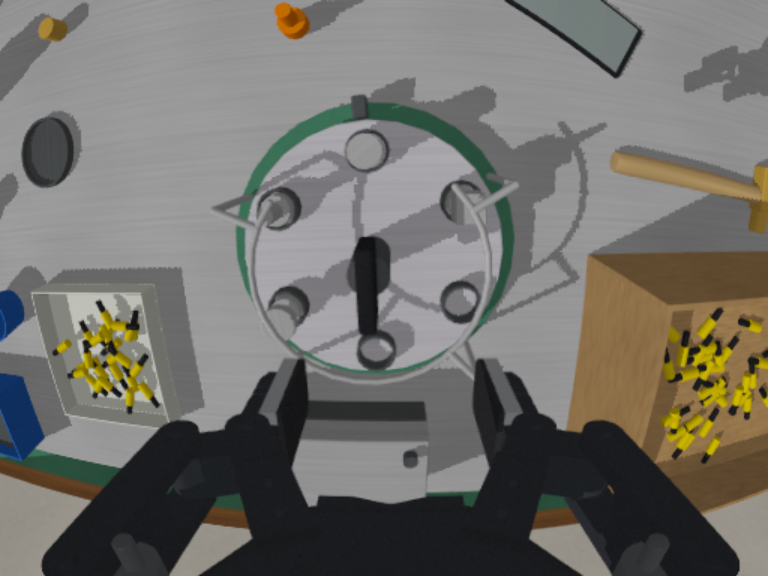

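```bash
cat >> h.py <<'E'
def fproj(i,X):
    f=192/np.tan(np.radians(i["fovy"])/2)
    c=np.atleast_2d(X)@np.array(i["R"]).T+i["t"]
    r=np.hypot(c[:,0],c[:,1]); th=np.arctan2(r,c[:,2]); k=np.where(r>1e-9,f*th/np.maximum(r,1e-9),0)
    return np.c_[i["cx"]+k*c[:,0], i["cy"]+k*c[:,1]]
def fatz(i,px,z):
    f=192/np.tan(np.radians(i["fovy"])/2)
    v=np.array([px[0]-i["cx"],px[1]-i["cy"]]);r=np.hypot(*v);th=r/f
    d=np.r_[v/max(r,1e-9)*np.sin(th),np.cos(th)]
    R=np.array(i["R"]);c=-R.T@np.array(i["t"]);d=R.T@d
    return c+d*(z-c[2])/d[2]
E
python3 - <<'E'
from h import *
import pickle
I,w,s=pickle.load(open("w1.pkl","rb"))
im=w[:,:,::-1].copy()
m=im[...,0].astype(int)
hsv=cv2.cvtColor(im,cv2.COLOR_BGR2HSV)
c=np.ascontiguousarray(im[50:260,140:350]); cv2.imwrite("pics/w1c.png",cv2.resize(c,None,fx=2.85,fy=2.85,interpolation=2))
E
```

```text
(no output)
```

View pics/w1c.png

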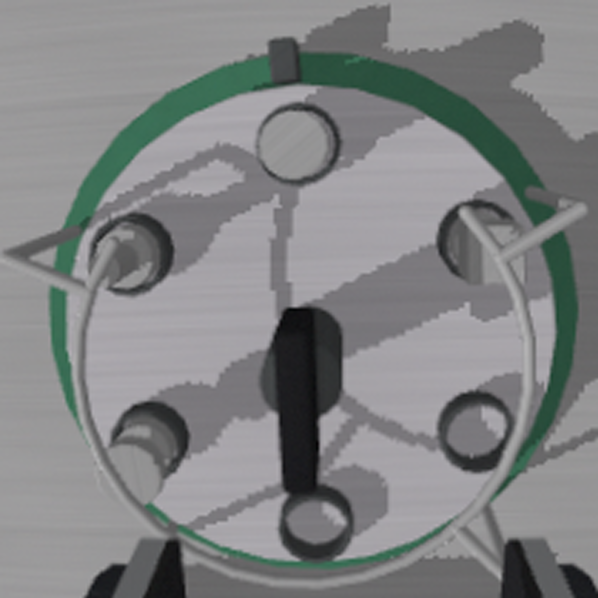

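Run:
```python
from h import *
import pickle
np.set_printoptions(precision=2,suppress=True)
I,w,s=pickle.load(open("w1.pkl","rb"))
P=lambda p:np.array([140+(p[0]+.5)/2.85-.5,50+(p[1]+.5)/2.85-.5])
obs={0:(317.5,521.5),1:(475.5,430.5),3:(299,144),4:(131.5,253)}
for zz in (50,58):
    Q={k:fatz(I,P(v),zz)[:2] for k,v in obs.items()}
    f=lambda q:np.concatenate([q[:2]+100*np.array([np.cos(q[2]+k*np.pi/3),np.sin(q[2]+k*np.pi/3)])-Q[k] for k in Q])
    r=least_squares(f,[598,147,0]); print(zz,r.x[:2],np.degrees(r.x[2]),r.fun)
ax=r.x
def pr(n,p,z):
    X=fatz(I,P(p),z); v=X[:2]-ax[:2]; print(n,X,np.hypot(*v),np.degrees(np.arctan2(v[1],v[0])))
pr("pointer top c",(284,48),42)
pr("pointer base inner",(287,80),21)
pr("bar near",(304,309),166); pr("bar far",(303,488),166)
print(fatz(I,(182.9,140.7),71),fatz(I,(241.4,192.2),147))
f=192/np.tan(np.radians(I["fovy"])/2)
im=cv2.resize(np.ascontiguousarray(w[50:260,140:350,::-1]),None,fx=2.85,fy=2.85,interpolation=2)
def pl(X,col,cl=True):
    u=np.round((fproj(I,X)-[140,50]+.5)*2.85-.5).astype(int); cv2.polylines(im,[u.reshape(-1,1,2)],cl,col,1)
th=np.linspace(0,2*np.pi,60)
C=lambda x,y,r,z:np.c_[x+r*np.cos(th),y+r*np.sin(th),0*th+z]
pl(C(*ax[:2],130,40),(0,0,255))
for k in range(6):
    a=ax[2]+k*np.pi/3; pl(C(ax[0]+100*np.cos(a),ax[1]+100*np.sin(a),17,58),(0,255,0))
pl(C(*ax[:2],100,113),(255,0,255))
c,sn=np.cos(ax[2]),np.sin(ax[2])
pl(np.array([[ax[0]+a*c-b*sn,ax[1]+a*sn+b*c,166] for a,b in((33,7),(33,-7),(-33,-7),(-33,7))]),(0,255,255))
pl(np.array([[ax[0]+a*c-b*sn,ax[1]+a*sn+b*c,118] for a,b in((33,7),(33,-7),(-33,-7),(-33,7))]),(255,255,0))
cv2.imwrite("pics/w1o.png",im)
```

```text
50 [601.93 150.35] 2.128920425841296 [ 0.56 -0.66 -0.01  0.93 -0.65 -0.09  0.1  -0.18]
58 [599.97 150.68] 2.128919994647676 [ 2.47 -0.58  0.9   2.62 -2.57 -0.16 -0.8  -1.89]
pointer top c [454.52 139.02  42.  ] 145.9224401963384 -175.41537219871412
pointer base inner [469.18 139.14  21.  ] 131.30070525197905 -174.95361123553096
bar near [560.96 154.05 166.  ] 39.155226344039335 175.07188122580067
bar far [630.73 152.9  166.  ] 30.843924942804374 4.123101543537624
[555.29  63.21  71.  ] [603.89 147.24 147.  ]
```

View pics/w1o.png

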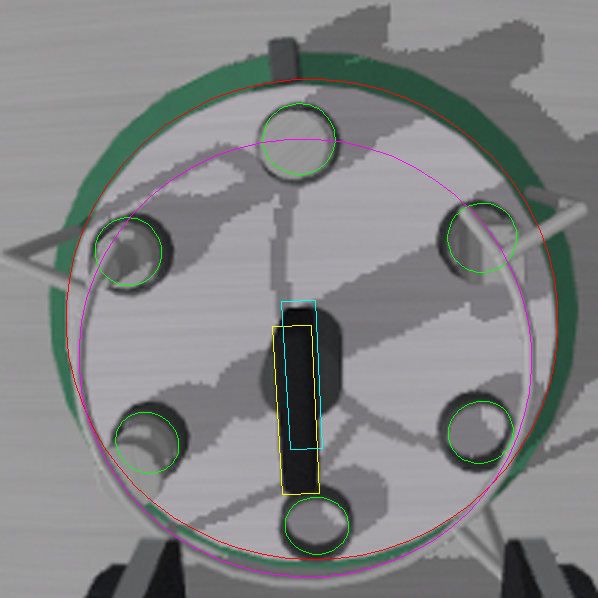

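Call:
servo_tool(
  rows=[
    {"dx": 0, "dy": -0.027, "dz": -0.023, "wx": -0.3, "wy": 0, "wz": 0, "fingers": 0.3},
    {"dx": 0.06, "dy": 0, "dz": 0, "wx": 0, "wy": 0, "wz": 0, "fingers": 0.3},
    {"dx": 0.07, "dy": 0, "dz": 0, "wx": 0, "wy": 0, "wz": 0, "fingers": 0.3},
    {"dx": 0.02, "dy": 0, "dz": 0, "wx": 0, "wy": 0, "wz": 0, "fingers": 0.4},
    {"dx": 0, "dy": 0, "dz": 0, "wx": 0, "wy": 0, "wz": 0, "fingers": 0.5},
  ],
)

```text
clock: 3.55
eef_pos: [599.7, 150.8, 178.8]
tool_rot: [1.912, 1.57, -2.769]
force: [-0.4, 0.1, -0.4]
width: 42.4
```

Run:
```python
from h import *
from cell import ctrl
I=ctrl.camera_info("wrist")
w=ctrl.get_image("wrist");t=ctrl.get_image("side")
cv2.imwrite("pics/w2.png",cv2.resize(w[:,:,::-1],None,fx=1.5,fy=1.5)); cv2.imwrite("pics/s2.png",cv2.resize(t[100:340,60:380,::-1],None,fx=2.4,fy=2.4))
s=ctrl.read_state();print(s["clock"],s["eef_pos"],s["width"],s["tool_rot"]);np.set_printoptions(precision=4,suppress=True)
print(todelta(s,[600,150.5,128])/750)
import pickle; pickle.dump((I,w,s),open("w2.pkl","wb"))
```

```text
3.65 [601.26554438 151.22457281 180.84014218] 42.702426304995505 [-1.33516937  1.56734705  0.26646724]
[ 0.0704  0.002  -0.001 ]
```

View pics/w2.png

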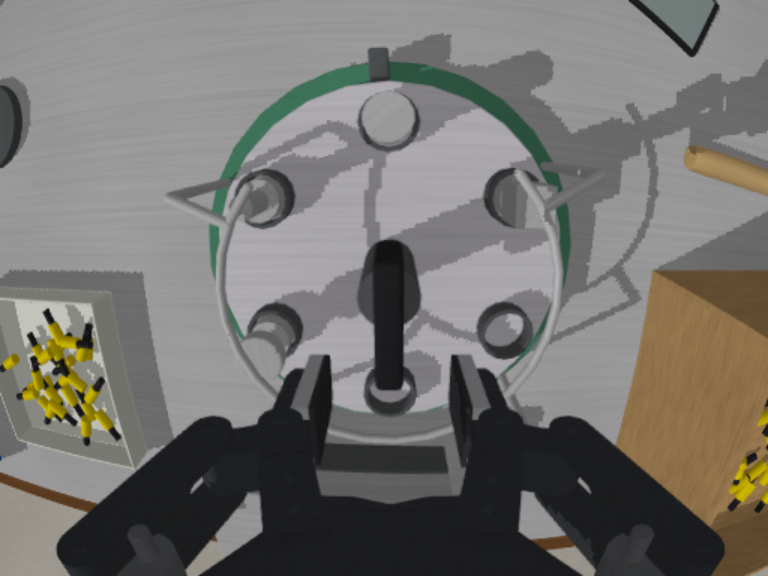

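View pics/s2.png

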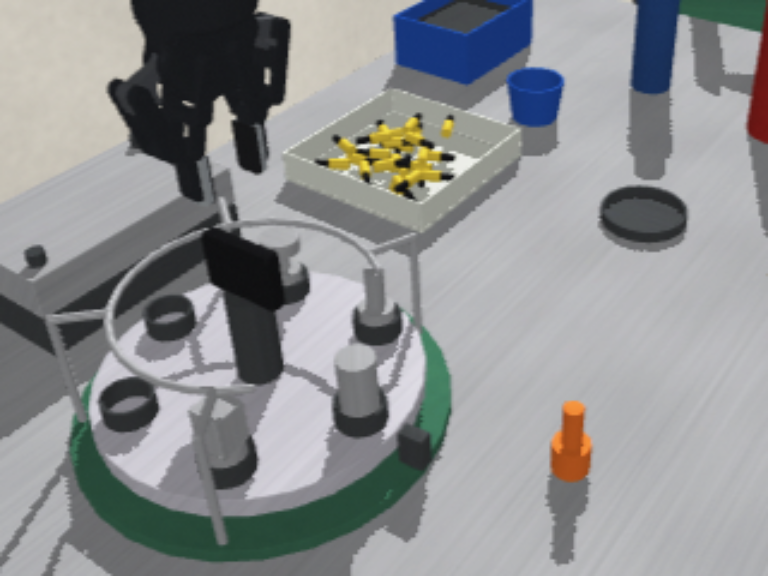

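Run:
```python
from h import *
import pickle
np.set_printoptions(precision=2,suppress=True)
I,w,s=pickle.load(open("w2.pkl","rb"))
P=lambda p:np.array([(p[0]+.5)/1.5-.5,(p[1]+.5)/1.5-.5])
obs={0:(390,391),1:(505,330),2:(515,197),3:(388.5,121),4:(264,198),5:(274,331)}
for zz in (50,54,58):
    Q={k:fatz(I,P(v),zz)[:2] for k,v in obs.items()}
    f=lambda q:np.concatenate([q[:2]+100*np.array([np.cos(q[2]+(k if k<2 else k+0)*np.pi/3),np.sin(q[2]+k*np.pi/3)])-Q[k] for k in Q])
    r=least_squares(f,[598,147,0]); print(zz,r.x[:2],np.degrees(r.x[2]),r.fun)
    if zz==54: ax=r.x
def pr(n,p,z):
    X=fatz(I,P(p),z); v=X[:2]-ax[:2]; print(n,X,np.hypot(*v),np.degrees(np.arctan2(v[1],v[0])))
pr("pointer top c",(378,53),42);pr("pointer inner",(379.5,79),25)
pr("bar near",(389,245),166); pr("bar far",(389,385),166)
pr("hoopL",(247,189),113);pr("hoopR",(522,172),113)
pr("postL top",(170,198),113);pr("postR top",(602,175),113)
```

```text
50 [602.43 150.37] 1.9929723561031591 [-0.96 -0.1   0.41 -0.32  0.07 -0.75  0.31  0.18  0.01  0.27  0.16  0.72]
54 [601.35 150.35] 1.9929708739908856 [ 0.38 -0.05  1.02  0.85 -0.63  0.38 -1.02  0.13 -0.61 -0.9   0.86 -0.41]
58 [600.26 150.32] 1.9929716973527165 [ 1.71 -0.    1.64  2.02 -1.33  1.51 -2.35  0.08 -1.23 -2.07  1.56 -1.54]
pointer top c [453.64 138.05  42.  ] 148.21767009053073 -175.2409078975041
pointer inner [469.67 139.18  25.  ] 132.1495633241189 -175.15051935072518
bar near [561.59 149.19 166.  ] 39.776137665421 -178.32597103919963
bar far [629.75 151.24 166.  ] 28.418899029702096 1.8065222049155216
hoopL [543.05  70.05 113.  ] 99.22596506465212 -125.98131876609025
hoopR [529.25 220.65 113.  ] 100.70089439629402 135.72465074146646
postL top [546.99  21.15 113.  ] 140.17206689428966 -112.81902151293953
postR top [526.23 269.93 113.  ] 141.21652398005304 122.13674827372375
```

Call:
servo_tool(
  rows=[
    {"dx": 0.04, "dy": 0, "dz": -0.001, "wx": 0, "wy": 0, "wz": 0, "fingers": 0.5},
    {"dx": 0.029, "dy": 0, "dz": 0, "wx": 0, "wy": 0, "wz": 0, "fingers": 0.5},
    {"dx": 0, "dy": 0, "dz": 0, "wx": 0, "wy": 0, "wz": 0, "fingers": 0.7},
    {"dx": 0, "dy": 0, "dz": 0, "wx": 0, "wy": 0, "wz": 0, "fingers": 1},
    {"dx": 0, "dy": 0, "dz": 0, "wx": 0, "wy": 0, "wz": 0, "fingers": 1},
  ],
)

```text
clock: 4.28
eef_pos: [601.1, 150.1, 129.2]
tool_rot: [-1.4, 1.567, 0.201]
force: [-0.8, -1.3, 5.6]
width: 11.2
```

Call:
servo_tool(
  rows=[
    {"dx": 0, "dy": 0, "dz": 0, "wx": 0.1, "wy": 0, "wz": 0, "fingers": 1},
    {"dx": 0, "dy": 0, "dz": 0, "wx": 0.2, "wy": 0, "wz": 0, "fingers": 1},
    {"dx": 0, "dy": 0, "dz": 0, "wx": 0.3, "wy": 0, "wz": 0, "fingers": 1},
    {"dx": 0, "dy": 0, "dz": 0, "wx": 0.4, "wy": 0, "wz": 0, "fingers": 1},
    {"dx": 0, "dy": 0, "dz": 0, "wx": 0.5, "wy": 0, "wz": 0, "fingers": 1},
  ],
)

```text
clock: 4.9
eef_pos: [601.1, 150.3, 129.2]
tool_rot: [-1.199, 1.567, 0.245]
force: [-0.3, -0.6, 6.3]
width: 11.0
```

Run:
```python
from h import *
from cell import ctrl
I=ctrl.camera_info("wrist")
w=ctrl.get_image("wrist")
cv2.imwrite("pics/w3.png",cv2.resize(w[:,:,::-1],None,fx=1.5,fy=1.5))
s=ctrl.read_state();R=Rt(s["tool_rot"]);print(s["clock"],s["eef_pos"],s["width"],s["force"],s["torque"],np.degrees(np.arctan2(R[1,2],R[0,2])))
```

```text
4.95 [601.13067252 150.28362395 129.16879148] 11.447466967492202 [-1.76697805 -0.7128868   5.66555244] [-0.17214306  0.19000445 -0.02147556] 82.60182002353528
```

View pics/w3.png

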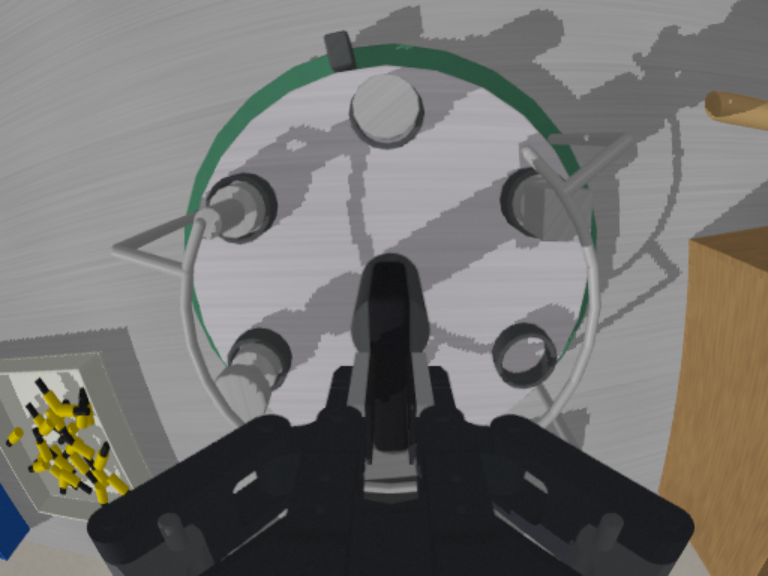

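Call:
servo_tool(
  rows=[
    {"dx": 0, "dy": 0, "dz": 0, "wx": 0.5, "wy": 0, "wz": 0, "fingers": 1},
    {"dx": 0, "dy": 0, "dz": 0, "wx": 0.6, "wy": 0, "wz": 0, "fingers": 1},
    {"dx": 0, "dy": 0, "dz": 0, "wx": 0.6, "wy": 0, "wz": 0, "fingers": 1},
    {"dx": 0, "dy": 0, "dz": 0, "wx": 0.6, "wy": 0, "wz": 0, "fingers": 1},
    {"dx": 0, "dy": 0, "dz": 0, "wx": 0.6, "wy": 0, "wz": 0, "fingers": 1},
  ],
)

```text
clock: 5.58
eef_pos: [601.2, 150.7, 129.2]
tool_rot: [-0.8, 1.567, 0.34]
force: [-0.8, -0.8, 5.8]
width: 11.2
```

Call:
servo_tool(
  rows=[
    {"dx": 0, "dy": 0, "dz": 0, "wx": 0.6, "wy": 0, "wz": 0, "fingers": 1},
    {"dx": 0, "dy": 0, "dz": 0, "wx": 0.6, "wy": 0, "wz": 0, "fingers": 1},
    {"dx": 0, "dy": 0, "dz": 0, "wx": 0.6, "wy": 0, "wz": 0, "fingers": 1},
    {"dx": 0, "dy": 0, "dz": 0, "wx": 0.6, "wy": 0, "wz": 0, "fingers": 1},
    {"dx": 0, "dy": 0, "dz": 0, "wx": 0.6, "wy": 0, "wz": 0, "fingers": 1},
  ],
)

```text
clock: 6.2
eef_pos: [601.5, 151.0, 129.2]
tool_rot: [-0.421, 1.566, 0.406]
force: [0.1, 1.2, 6.3]
width: 11.3
```

Call:
servo_tool(
  rows=[
    {"dx": 0, "dy": 0, "dz": 0, "wx": 0.6, "wy": 0, "wz": 0, "fingers": 1},
    {"dx": 0, "dy": 0, "dz": 0, "wx": 0.5, "wy": 0, "wz": 0, "fingers": 1},
    {"dx": 0, "dy": 0, "dz": 0, "wx": 0.4, "wy": 0, "wz": 0, "fingers": 1},
    {"dx": 0, "dy": 0, "dz": 0, "wx": 0.3, "wy": 0, "wz": 0, "fingers": 1},
    {"dx": 0, "dy": 0, "dz": 0, "wx": 0.2, "wy": 0, "wz": 0, "fingers": 1},
  ],
)

```text
clock: 6.82
eef_pos: [601.7, 151.2, 129.2]
tool_rot: [-0.198, 1.566, 0.42]
force: [0.5, 0.5, 5.6]
width: 11.6
```

Run:
```python
from h import *
from cell import ctrl
I=ctrl.camera_info("wrist")
w=ctrl.get_image("wrist")
cv2.imwrite("pics/w4.png",cv2.resize(w[:,:,::-1],None,fx=1.5,fy=1.5))
s=ctrl.read_state();R=Rt(s["tool_rot"]);print(s["clock"],s["eef_pos"],s["width"],s["force"],s["torque"],np.degrees(np.arctan2(R[1,2],R[0,2])),s["qpos"])
import pickle; pickle.dump((I,w,s),open("w4.pkl","wb"))
```

```text
6.875 [601.68541403 151.1711247  129.18065166] 11.03379256500606 [ 0.28191107 -0.11477773  5.51255421] [ 0.12575368 -0.03823214  0.1050534 ] 35.3535809784303 [-0.46796816  0.68327058  0.29142709  1.6865244  -0.25576994  0.80442964
  0.55614379]
```

View pics/w4.png

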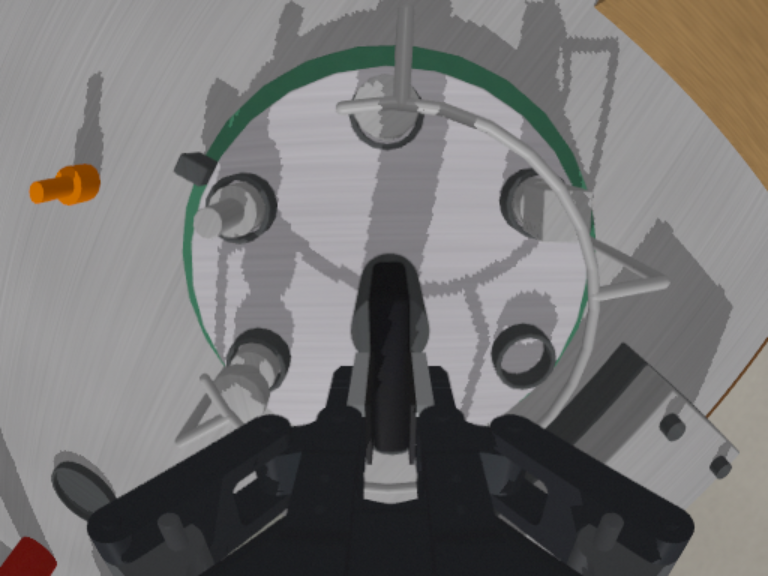

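Run:
```python
from h import *
import pickle
np.set_printoptions(precision=2,suppress=True)
I,w,s=pickle.load(open("w4.pkl","rb"))
P=lambda p:np.array([(p[0]+.5)/1.5-.5,(p[1]+.5)/1.5-.5])
obs={1:(523,356),2:(536,206),3:(388,111),4:(241,207),5:(256,364)}
Q={k:fatz(I,P(v),54)[:2] for k,v in obs.items()}
f=lambda q:np.concatenate([q[:2]+100*np.array([np.cos(q[2]+k*np.pi/3),np.sin(q[2]+k*np.pi/3)])-Q[k] for k in Q])
r=least_squares(f,[598,147,-1]);ax=r.x; print(r.x[:2],np.degrees(r.x[2]),np.degrees(r.x[2])+240-360,r.fun)
def pr(n,p,z):
    X=fatz(I,P(p),z); v=X[:2]-ax[:2]; print(n,X,np.hypot(*v),np.degrees(np.arctan2(v[1],v[0])))
pr("pointer top",(190,165),42);pr("inner low",(205,177),25)
```

```text
[602.11 150.51] -53.909812647443395 -173.9098126474434 [ 2.3  -1.19 -0.28  1.97 -0.11 -0.93 -1.34 -0.78 -0.57  0.93]
pointer top [458.74 140.93  42.  ] 143.69328443767358 -176.17725956487737
inner low [466.11 135.04  25.  ] 136.88289972332993 -173.5080995567587
```

Run:
```python
import cv2
a=cv2.imread("pics/w4.png")[120:420,150:500]; cv2.imwrite("pics/w4c.png",cv2.resize(a,None,fx=2,fy=2,interpolation=2))
```

```text
(no output)
```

View pics/w4c.png

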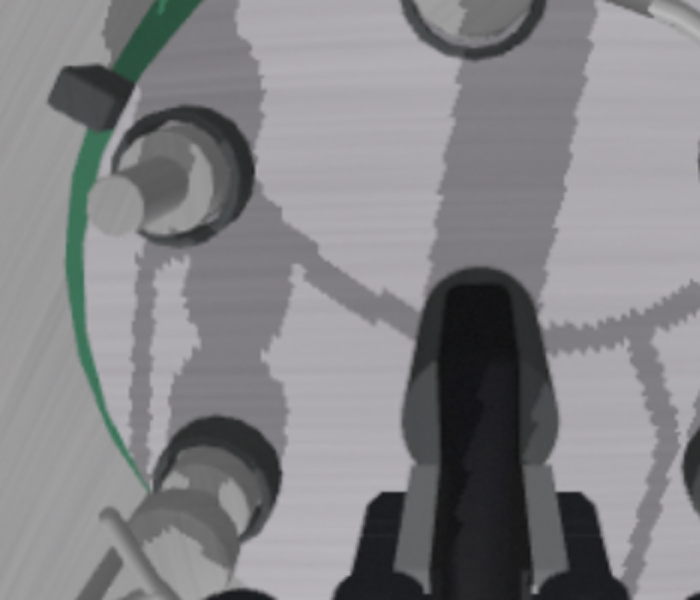

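Call:
servo_tool(
  rows=[
    {"dx": 0, "dy": 0, "dz": 0, "wx": 0.08, "wy": 0, "wz": 0, "fingers": 1},
    {"dx": 0, "dy": 0, "dz": 0, "wx": 0.06, "wy": 0, "wz": 0, "fingers": 1},
    {"dx": 0, "dy": 0, "dz": 0, "wx": 0, "wy": 0, "wz": 0, "fingers": 1},
    {"dx": 0, "dy": 0, "dz": 0, "wx": 0, "wy": 0, "wz": 0, "fingers": 0.75},
    {"dx": 0, "dy": 0, "dz": 0, "wx": 0, "wy": 0, "wz": 0, "fingers": 0.55},
  ],
)

```text
clock: 7.5
eef_pos: [599.7, 150.1, 127.3]
tool_rot: [1.452, 1.571, 2.055]
force: [0.0, 0.0, 0.1]
width: 37.4
```

Call:
servo_tool(
  rows=[
    {"dx": 0, "dy": 0, "dz": 0, "wx": 0, "wy": 0, "wz": 0, "fingers": 0.5},
    {"dx": -0.03, "dy": 0, "dz": 0, "wx": 0, "wy": 0, "wz": 0, "fingers": 0.5},
    {"dx": -0.06, "dy": 0, "dz": 0, "wx": 0, "wy": 0, "wz": 0, "fingers": 0.5},
    {"dx": -0.06, "dy": 0, "dz": 0, "wx": 0, "wy": 0, "wz": 0, "fingers": 0.5},
    {"dx": -0.05, "dy": 0, "dz": 0, "wx": 0, "wy": 0, "wz": 0, "fingers": 0.5},
  ],
)

```text
clock: 8.12
eef_pos: [599.9, 149.9, 278.9]
tool_rot: [-0.368, 1.57, 0.234]
force: [0.5, -0.3, 0.2]
width: 42.8
```

Run:
```python
from h import *
from cell import ctrl
s=ctrl.read_state();R=Rt(s["tool_rot"]);print(s["clock"],s["eef_pos"],s["width"],s["force"],s["torque"],np.degrees(np.arctan2(R[1,2],R[0,2])))
a=np.radians(-175.2); p=np.array([601+100*np.cos(a),150.4+100*np.sin(a),270]); print(p, todelta(s,p)/750)
```

```text
8.125 [599.90719097 149.87266155 278.89263475] 42.7816571744897 [ 0.45394053 -0.3032276   0.19903751] [ 0.01217654 -0.11402474  0.0276169 ] 34.51953342896073
[501.35071408 142.03221567 270.        ] [ 0.0117454   0.06585787 -0.11420545]
```

Call:
servo_tool(
  rows=[
    {"dx": 0, "dy": 0, "dz": 0, "wx": -1, "wy": 0, "wz": 0, "fingers": 0.5},
    {"dx": 0, "dy": 0, "dz": 0, "wx": -1, "wy": 0, "wz": 0, "fingers": 0.5},
    {"dx": 0, "dy": 0, "dz": 0, "wx": -1, "wy": 0, "wz": 0, "fingers": 0.5},
    {"dx": 0, "dy": 0, "dz": 0, "wx": -1, "wy": 0, "wz": 0, "fingers": 0.5},
    {"dx": 0, "dy": 0, "dz": 0, "wx": -1, "wy": 0, "wz": 0, "fingers": 0.5},
  ],
)

```text
clock: 8.75
eef_pos: [599.5, 149.8, 276.9]
tool_rot: [2.269, 1.57, -2.884]
force: [-0.1, 0.4, -0.1]
width: 42.8
```

Call:
servo_tool(
  rows=[
    {"dx": 0, "dy": 0, "dz": 0, "wx": -1, "wy": 0, "wz": 0, "fingers": 0.5},
    {"dx": 0, "dy": 0, "dz": 0, "wx": -1, "wy": 0, "wz": 0, "fingers": 0.5},
    {"dx": 0, "dy": 0, "dz": 0, "wx": -1, "wy": 0, "wz": 0, "fingers": 0.5},
    {"dx": 0, "dy": 0, "dz": 0, "wx": -1, "wy": 0, "wz": 0, "fingers": 0.5},
    {"dx": 0, "dy": 0.06, "dz": 0, "wx": -1, "wy": 0, "wz": 0, "fingers": 0.5},
  ],
)

```text
clock: 9.38
eef_pos: [556.3, 150.3, 276.2]
tool_rot: [-2.241, 1.569, -0.589]
force: [-0.6, -0.2, 0.3]
width: 42.6
```

Run:
```python
from h import *
from cell import ctrl
ctrl.get_image("side")
I=ctrl.camera_info("wrist")
w=ctrl.get_image("wrist")
m=w[30:310,90:430,::-1]
cv2.imwrite("pics/w5.png",cv2.resize(m,None,fx=2,fy=2,interpolation=2))
s=ctrl.read_state();R=Rt(s["tool_rot"]);print(s["clock"],s["eef_pos"],s["width"],np.degrees(np.arctan2(R[1,2],R[0,2])),s["qpos"])
import pickle; pickle.dump((I,w,s),open("w5.pkl","wb"))
print([(np.round(d["point"],1),round(d["conf"],2)) for d in ctrl.mark_of("pin_core_center","wrist")])
```

```text
9.475 [549.79341828 151.234079   276.50129261] 42.68882567670372 94.70813210727114 [-0.36653944  0.44027013  0.07503608  1.64087985 -0.03822616  1.06761912
  1.37296271]
[(array([213.3,  27.4]), 0.75), (array([253.8, 125.3]), 0.59)]
```

View pics/w5.png

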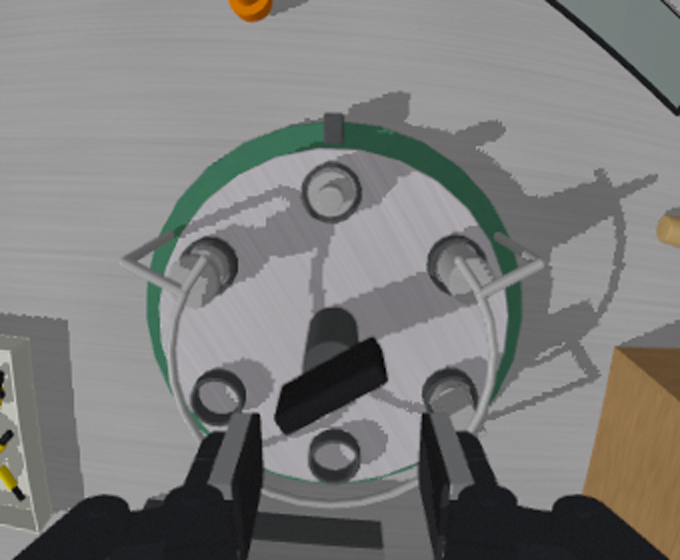

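Run:
```python
from h import *
import pickle
np.set_printoptions(precision=4,suppress=True)
I,w,s=pickle.load(open("w5.pkl","rb"))
P=lambda p:np.array([90+(p[0]+.5)/2-.5,30+(p[1]+.5)/2-.5])
obs={1:(334.5,455.5),2:(450,395),3:(457,266),4:(331.5,192),5:(208,267),0:(218,397)}
for z in(54,58):
    Q={k:fatz(I,P(v),z)[:2] for k,v in obs.items()}
    f=lambda q:np.concatenate([q[:2]+100*np.array([np.cos(q[2]+k*np.pi/3),np.sin(q[2]+k*np.pi/3)])-Q[k] for k in Q])
    r=least_squares(f,[598,147,-1]);ax=r.x; print(r.x[:2],np.degrees(r.x[2])-120,Q[4],r.fun)
    print(ax[:2]+100*np.array([np.cos(ax[2]+4*np.pi/3),np.sin(ax[2]+4*np.pi/3)]))
def pr(n,p,z):
    X=fatz(I,P(p),z); v=X[:2]-ax[:2]; print(n,X,np.hypot(*v),np.degrees(np.arctan2(v[1],v[0])))
pr("pointer top",(334,120),42);pr("inner low",(334,143),25)
a=cv2.resize(w[30+70:30+130,90+130:90+200,::-1],None,fx=8,fy=8,interpolation=2); cv2.imwrite("pics/w5c.png",a)
print(todelta(s,[501.4,142.0,270])/750)
```

```text
[600.7698 150.3807] -174.6094538687905 [502.5707 141.1525] [ 1.8128  0.1133  1.4581  1.0537 -1.8731  0.6964 -1.3586 -0.1662 -1.0723
 -0.9024  1.0331 -0.7947]
[501.2121 140.9862]
[599.4422 150.3178] -174.60945475844315 [502.2358 141.1829] [ 2.801   0.2071  1.8643  1.9622 -2.4396  1.5135 -2.3514 -0.2595 -1.4824
 -1.8124  1.6081 -1.6108]
[499.8845 140.9234]
pointer top [454.165  138.5211  42.    ] 145.75542171620316 -175.35767370152155
inner low [469.9012 139.6995  25.    ] 129.97551820791077 -175.31401742572274
[ 0.0091  0.0653 -0.007 ]
```

View pics/w5c.png

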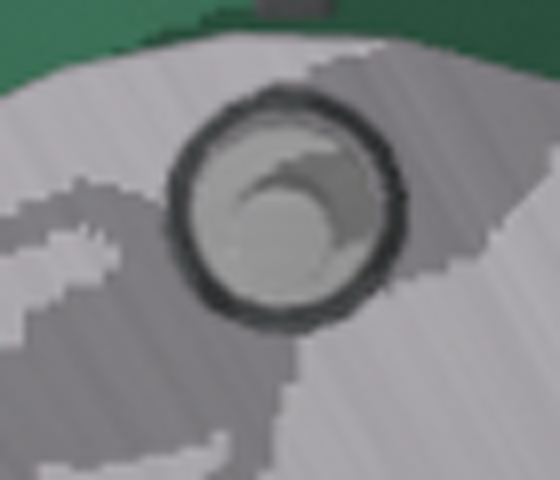

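Run:
```python
from h import *
import pickle
I,w,s=pickle.load(open("w5.pkl","rb"))
for u,z in (((282,233),102),((284,206),66),((286,208),58)):
    print(fatz(I,(220+(u[0]+.5)/8-.5,100+(u[1]+.5)/8-.5),z))
```

```text
[502.06932734 141.01233633 102.        ]
[501.0472937  140.63592525  66.        ]
[502.00886935 140.91691823  58.        ]
```

Call:
servo_tool(
  rows=[
    {"dx": 0.01, "dy": 0.04, "dz": -0.006, "wx": 0, "wy": 0, "wz": 0, "fingers": 0.5},
    {"dx": 0.03, "dy": 0.025, "dz": -0.002, "wx": 0, "wy": 0, "wz": 0, "fingers": 0.5},
    {"dx": 0.06, "dy": 0, "dz": 0, "wx": 0, "wy": 0, "wz": 0, "fingers": 0.5},
    {"dx": 0.03, "dy": 0, "dz": 0, "wx": 0, "wy": 0, "wz": 0, "fingers": 0.5},
    {"dx": 0, "dy": 0, "dz": 0, "wx": 0, "wy": 0, "wz": 0, "fingers": 0.5},
  ],
)

```text
clock: 10.15
eef_pos: [506.2, 140.8, 178.3]
tool_rot: [1.916, 1.568, -2.718]
force: [-0.4, 0.5, 0.6]
width: 42.7
```

Run:
```python
from h import *
from cell import ctrl
I=ctrl.camera_info("wrist")
w=ctrl.get_image("wrist")
cv2.imwrite("pics/w6.png",cv2.resize(w[:,:,::-1],None,fx=1.5,fy=1.5,interpolation=2))
s=ctrl.read_state();R=Rt(s["tool_rot"]);print(s["clock"],s["eef_pos"],s["width"],np.degrees(np.arctan2(R[1,2],R[0,2])),R[:,0])
import pickle; pickle.dump((I,w,s),open("w6.pkl","wb"))
print(fproj(I,[[501.8,141,102],[501.8,141,66],[501.8,141,40]])*1.5, todelta(s,[501.8,141,72])/750)
print([(np.round(d["point"]*1.5,1) if 0 else d["point"],round(d["conf"],2)) for d in ctrl.mark_of("pin_core_center","wrist")])
```

```text
10.2 [507.24540404 141.13133252 179.50197488] 42.58111857432207 94.48938354515852 [-3.36375499e-04 -4.03267555e-04 -9.99999862e-01]
[[390.88920405 278.10838006]
 [390.82199788 262.56154653]
 [390.7821381  253.43394828]] [0.14333846 0.00719938 0.00044759]
[([202.3, 40.0], 0.75), ([258.7, 177.7], 0.68)]
```

View pics/w6.png

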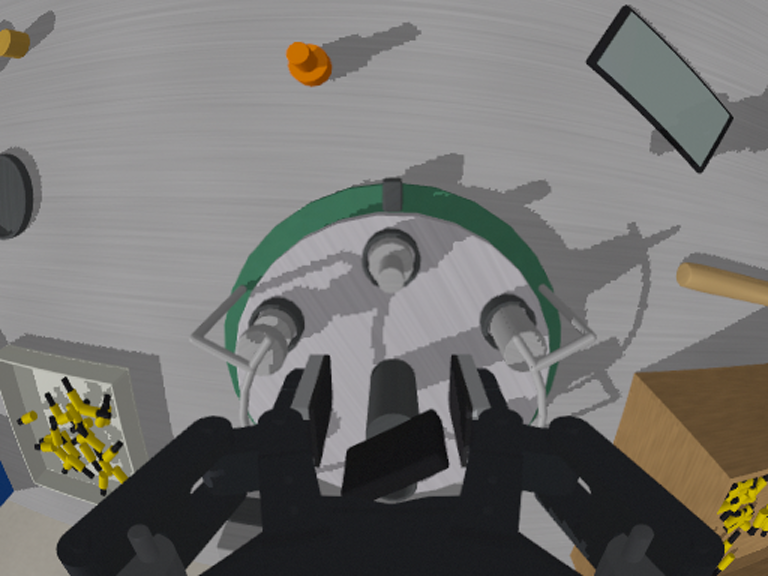

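Call:
servo_tool(
  rows=[
    {"dx": 0.03, "dy": 0.006, "dz": 0, "wx": 0, "wy": 0, "wz": 0, "fingers": 0.5},
    {"dx": 0.05, "dy": 0, "dz": 0, "wx": 0, "wy": 0, "wz": 0, "fingers": 0.5},
    {"dx": 0.04, "dy": 0, "dz": 0, "wx": 0, "wy": 0, "wz": 0, "fingers": 0.5},
    {"dx": 0.02, "dy": 0, "dz": 0, "wx": 0, "wy": 0, "wz": 0, "fingers": 0.5},
    {"dx": 0, "dy": 0, "dz": 0, "wx": 0, "wy": 0, "wz": 0, "fingers": 0.5},
  ],
)

```text
clock: 10.88
eef_pos: [502.6, 141.0, 74.7]
tool_rot: [-2.686, 1.571, -1.036]
force: [-0.1, -0.0, -0.3]
width: 42.8
```

Run:
```python
from h import *
from cell import ctrl
I=ctrl.camera_info("wrist")
w=ctrl.get_image("wrist");t=ctrl.get_image("side")
cv2.imwrite("pics/w7.png",cv2.resize(w[:,:,::-1],None,fx=1.5,fy=1.5,interpolation=2))
cv2.imwrite("pics/s7.png",cv2.resize(t[150:320,90:330,::-1],None,fx=3,fy=3,interpolation=2))
s=ctrl.read_state();print(s["clock"],s["eef_pos"],s["width"],s["force"], todelta(s,[501.8,141,72])/750)
```

```text
10.975 [503.31458889 141.213833    75.76791362] 42.764261238535646 [-0.03313431 -0.11049104  0.09319277] [ 0.00501941  0.00204651 -0.00012748]
```

View pics/w7.png

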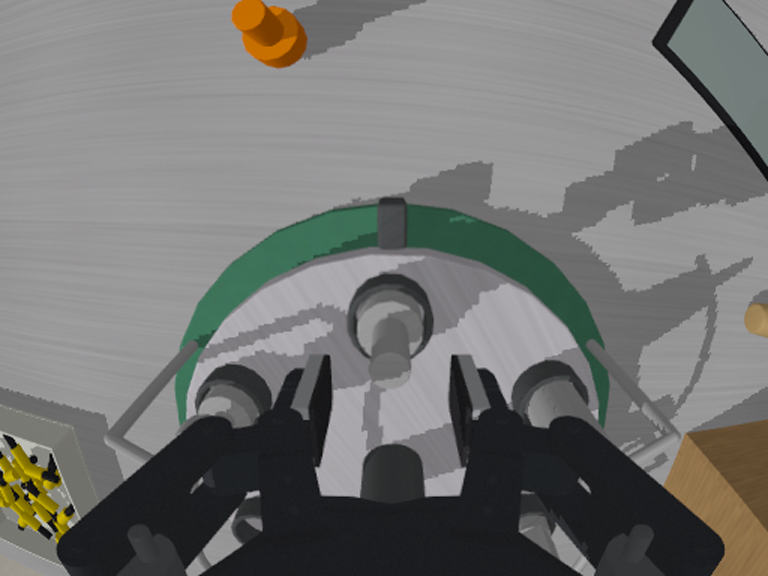

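View pics/s7.png

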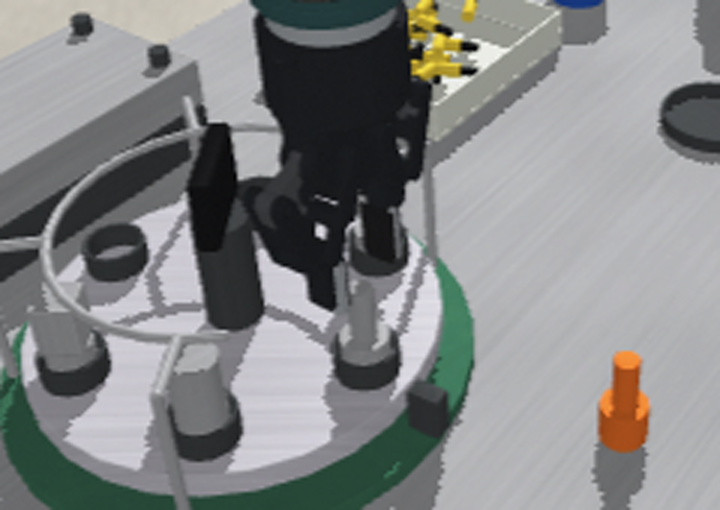

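Run:
```python
from h import *
from cell import ctrl
I=ctrl.camera_info("wrist"); s=ctrl.read_state(); R=Rt(s["tool_rot"])
e=s["eef_pos"];
for a in (0,-10,-19,-27): print(a,fproj(I,[e+R[:,0]*a])*1.5, fproj(I,[e+R[:,0]*a+R[:,2]*20])*1.5,fproj(I,[e+R[:,0]*a+R[:,2]*20+R[:,1]*11])*1.5)
print(fproj(I,[[501.8,141,102],[501.8,141,66]])*1.5)
S=ctrl.camera_info("side"); print((proj(S,[e+R[:,0]*-19,[501.8,141,102],[501.8,141,66]])-[90,150])*3)
```

```text
0 [[389.77135117 339.15579648]] [[436.54410282 338.98653996]] [[437.55413978 315.09404549]]
-10 [[389.76812623 349.39859107]] [[438.90193204 349.1696984 ]] [[440.05791377 324.30253549]]
-19 [[389.76496483 359.52618153]] [[441.21869087 359.2297596 ]] [[442.53119156 333.44365459]]
-27 [[389.76192509 369.34727838]] [[443.45144001 368.97688326]] [[444.92761745 342.3438627 ]]
[[389.546406   364.90233272]
 [389.55382805 326.86859035]]
[[356.92255268 293.15734635]
 [358.1656923  284.40319148]
 [362.85303171 330.72794107]]
```

Call:
servo_tool(
  rows=[
    {"dx": 0.004, "dy": 0, "dz": 0, "wx": 0, "wy": 0, "wz": 0, "fingers": 0.6},
    {"dx": 0, "dy": 0, "dz": 0, "wx": 0, "wy": 0, "wz": 0, "fingers": 0.7},
    {"dx": 0, "dy": 0, "dz": 0, "wx": 0, "wy": 0, "wz": 0, "fingers": 0.8},
    {"dx": 0, "dy": 0, "dz": 0, "wx": 0, "wy": 0, "wz": 0, "fingers": 1},
    {"dx": 0, "dy": 0, "dz": 0, "wx": 0, "wy": 0, "wz": 0, "fingers": 1},
  ],
)

```text
clock: 11.6
eef_pos: [502.8, 140.4, 72.3]
tool_rot: [-1.881, 1.57, -0.232]
force: [-0.9, -2.1, 5.3]
width: 0.2
```

Call:
servo_tool(
  rows=[
    {"dx": 0, "dy": 0, "dz": 0, "wx": 0, "wy": 0, "wz": 0, "fingers": 1},
    {"dx": -0.01, "dy": 0, "dz": 0, "wx": 0, "wy": 0, "wz": 0, "fingers": 1},
    {"dx": -0.02, "dy": 0, "dz": 0, "wx": 0, "wy": 0, "wz": 0, "fingers": 1},
    {"dx": -0.03, "dy": 0, "dz": 0, "wx": 0, "wy": 0, "wz": 0, "fingers": 1},
    {"dx": -0.03, "dy": 0, "dz": 0, "wx": 0, "wy": 0, "wz": 0, "fingers": 1},
  ],
)

```text
clock: 12.22
eef_pos: [502.2, 141.2, 140.6]
tool_rot: [-0.991, 1.57, 0.659]
force: [0.0, 0.3, 0.1]
width: 0.2
```

Run:
```python
from h import *
from cell import ctrl
I=ctrl.camera_info("wrist")
w=ctrl.get_image("wrist");t=ctrl.get_image("side")
cv2.imwrite("pics/w8.png",cv2.resize(w[:,:,::-1],None,fx=1.5,fy=1.5,interpolation=2))
cv2.imwrite("pics/s8.png",cv2.resize(t[100:320,90:370,::-1],None,fx=2.6,fy=2.6,interpolation=2))
s=ctrl.read_state();print(s["clock"],s["eef_pos"],s["width"],s["force"])
```

```text
12.325 [504.08642259 141.72499439 142.05980435] -0.10660207763564017 [ 0.54889355 -0.08933715  0.25471656]
```

View pics/w8.png

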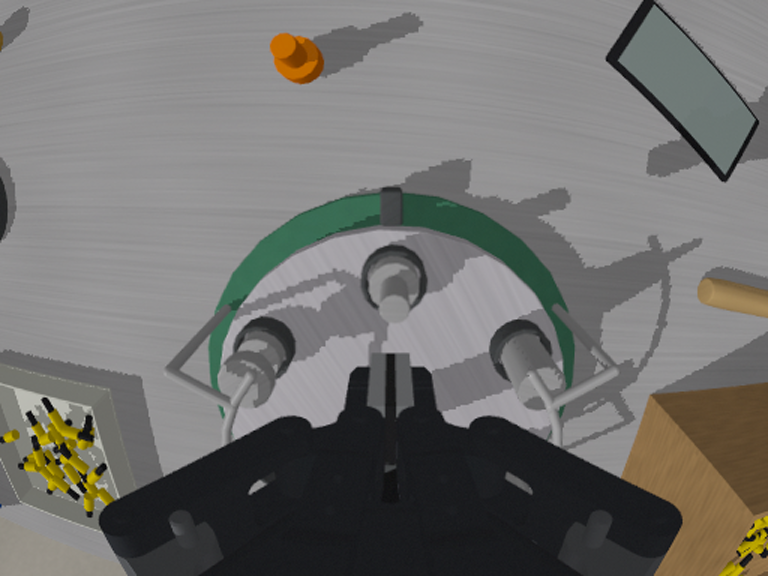

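View pics/s8.png

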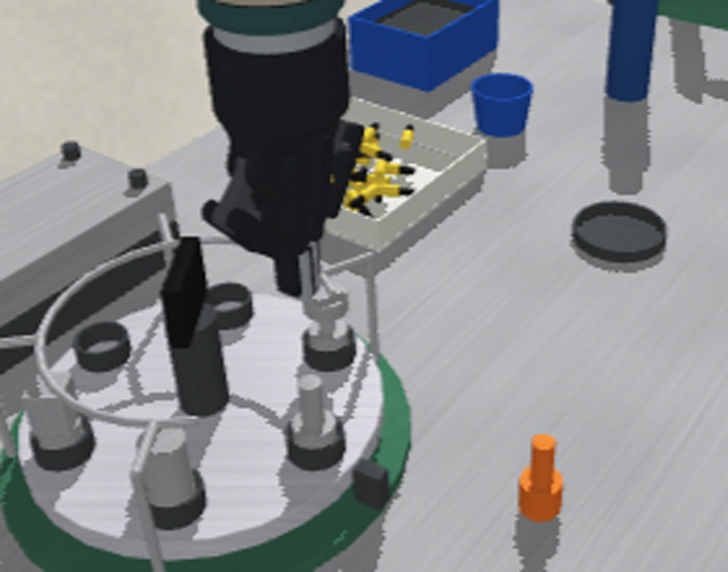

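Run:
```python
from h import *
from cell import ctrl
np.set_printoptions(precision=2,suppress=True)
I=ctrl.camera_info("wrist"); s=ctrl.read_state(); R=Rt(s["tool_rot"]);e=s["eef_pos"];print(e)
S=ctrl.camera_info("side");T=ctrl.camera_info("top")
t=ctrl.get_image("top"); cv2.imwrite("pics/t8.png",cv2.resize(t[90:250,130:300,::-1],None,fx=3.5,fy=3.5,interpolation=2))
si=ctrl.get_image("side"); im=cv2.resize(si[160:260,160:260,::-1],None,fx=6,fy=6,interpolation=2)
w=ctrl.get_image("wrist"); iw=cv2.resize(w[160:320,180:340,::-1],None,fx=3.7,fy=3.7,interpolation=2)
for off,c in ((0,(0,0,255)),(-19,(0,255,0))):
  b=e+R[:,0]*off
  q=np.array([b+R[:,1]*11+R[:,2]*6,b-R[:,1]*11+R[:,2]*6,b-R[:,1]*11-R[:,2]*6,b+R[:,1]*11-R[:,2]*6])
  cv2.polylines(im,[((proj(S,q)-160+.5)*6).astype(int).reshape(-1,1,2)],True,c,1)
  cv2.polylines(iw,[((fproj(I,q)-[180,160]+.5)*3.7).astype(int).reshape(-1,1,2)],True,c,1)
cv2.imwrite("pics/so.png",im);cv2.imwrite("pics/wo.png",iw)
```

```text
[504.09 141.72 142.06]
```

View pics/so.png

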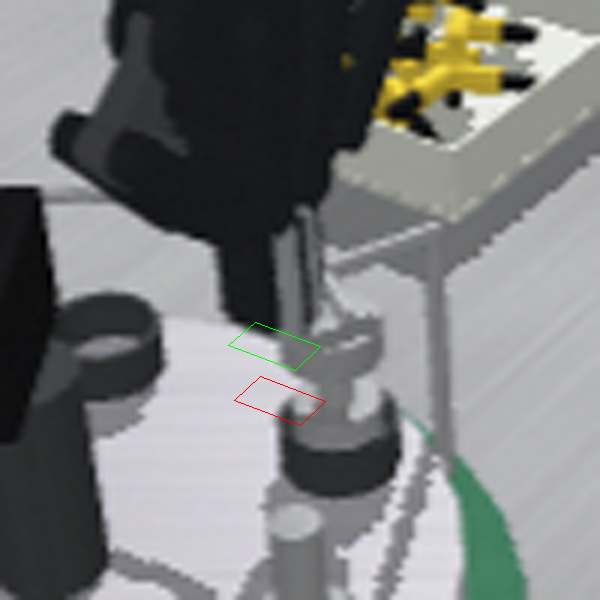

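View pics/wo.png

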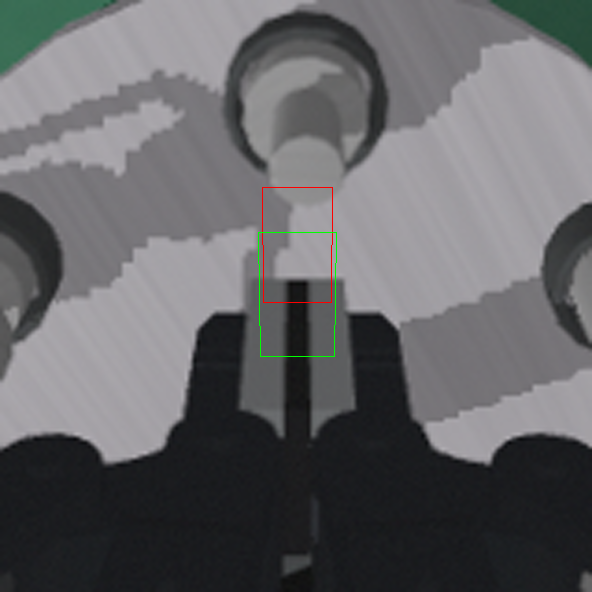

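Run:
```python
from h import *
from cell import ctrl
np.set_printoptions(precision=2,suppress=True)
I=ctrl.camera_info("wrist"); s=ctrl.read_state(); R=Rt(s["tool_rot"]);e=s["eef_pos"];print(e)
S=ctrl.camera_info("side")
for a in [(303,328),(300,335),(306,320)]:
  pa=np.array(a)/6+160-.4; pw=np.array([180+297.5/3.7,160+279/3.7])
  r=least_squares(lambda X:np.r_[proj(S,X)[0]-pa,fproj(I,X)[0]-pw],e); print(r.x,r.fun,R.T@(r.x-e))
im=ctrl.get_image("side"); cv2.imwrite("pics/so2.png",cv2.resize(im[185:235,185:235,::-1],None,fx=12,fy=12,interpolation=0))
```

```text
[501.85 141.01 139.14]
[493.   140.6  170.55] [0.41 0.21 0.04 0.15] [-31.41   8.86   0.3 ]
[494.37 140.71 167.76] [0.34 0.17 0.03 0.12] [-28.62   7.48   0.3 ]
[491.49 140.48 173.65] [0.54 0.28 0.05 0.19] [-34.51  10.37   0.3 ]
```

View pics/so2.png

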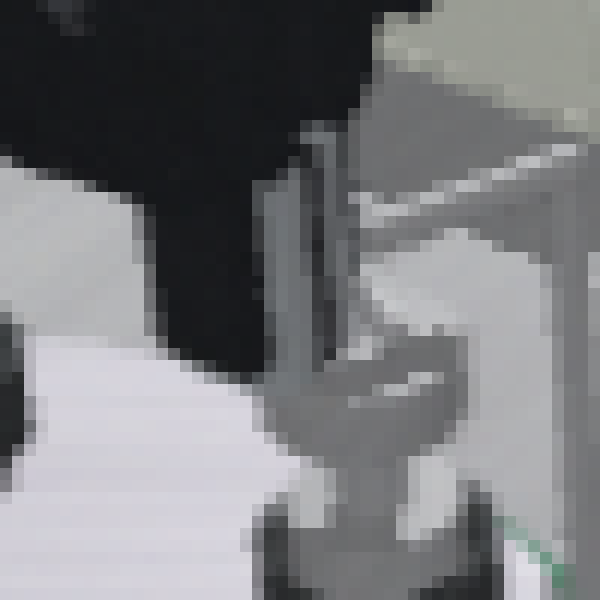

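View pics/t8.png

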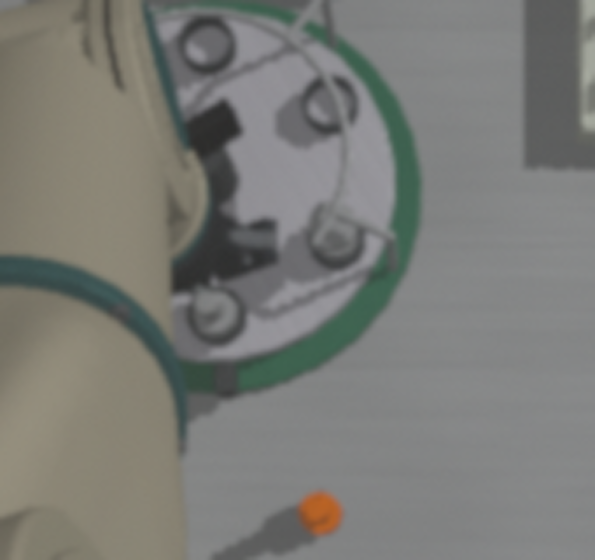

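Call:
servo_tool(
  rows=[
    {"dx": 0, "dy": 0.002, "dz": 0, "wx": 0, "wy": 0, "wz": 0, "fingers": 0.5},
    {"dx": 0, "dy": 0, "dz": 0, "wx": 0, "wy": 0, "wz": 0, "fingers": 0.5},
    {"dx": 0.03, "dy": 0, "dz": 0, "wx": 0, "wy": 0, "wz": 0, "fingers": 0.5},
    {"dx": 0.04, "dy": 0, "dz": 0, "wx": 0, "wy": 0, "wz": 0, "fingers": 0.5},
    {"dx": 0.02, "dy": 0, "dz": 0, "wx": 0, "wy": 0, "wz": 0, "fingers": 0.5},
  ],
)

```text
clock: 13.15
eef_pos: [499.8, 140.5, 70.2]
tool_rot: [1.786, 1.568, -2.848]
force: [0.3, 0.3, -0.2]
width: 42.6
```

Call:
servo_tool(
  rows=[
    {"dx": 0.01, "dy": 0, "dz": 0, "wx": 0, "wy": 0, "wz": 0, "fingers": 0.5},
    {"dx": 0.01, "dy": 0, "dz": 0, "wx": 0, "wy": 0, "wz": 0, "fingers": 0.5},
    {"dx": 0.01, "dy": 0, "dz": 0, "wx": 0, "wy": 0, "wz": 0, "fingers": 0.5},
    {"dx": 0, "dy": 0, "dz": 0, "wx": 0, "wy": 0, "wz": 0, "fingers": 0.5},
  ],
)

```text
clock: 13.65
eef_pos: [500.5, 140.8, 48.9]
tool_rot: [1.739, 1.57, -2.894]
force: [-0.7, 0.4, 0.3]
width: 42.8
```

Run:
```python
from h import *
from cell import ctrl
w=ctrl.get_image("wrist");t=ctrl.get_image("side")
cv2.imwrite("pics/w9.png",cv2.resize(w[:,:,::-1],None,fx=1.5,fy=1.5,interpolation=2))
cv2.imwrite("pics/s9.png",cv2.resize(t[160:280,150:280,::-1],None,fx=5,fy=5,interpolation=2))
s=ctrl.read_state();print(s["clock"],s["eef_pos"],s["width"],s["force"])
```

```text
13.75 [500.86093613 140.85793865  49.37140064] 42.87317252059996 [-0.66272379  0.32829148  0.3787936 ]
```

View pics/w9.png

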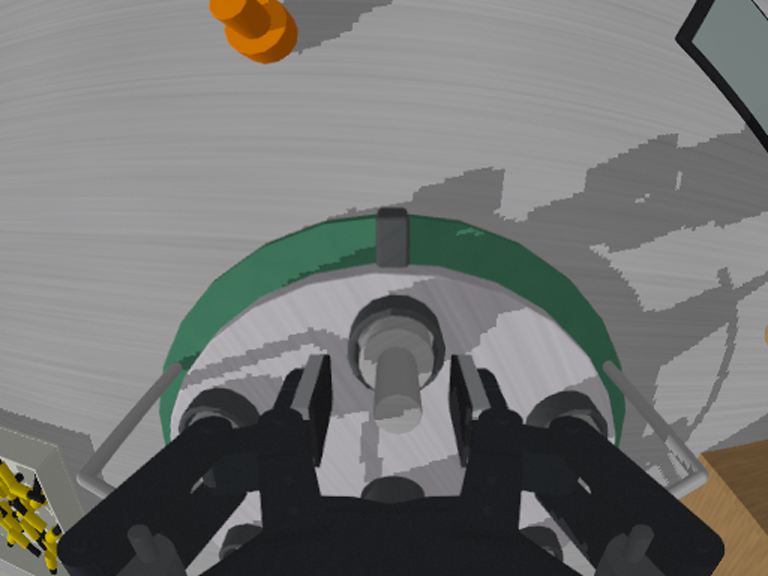

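View pics/s9.png

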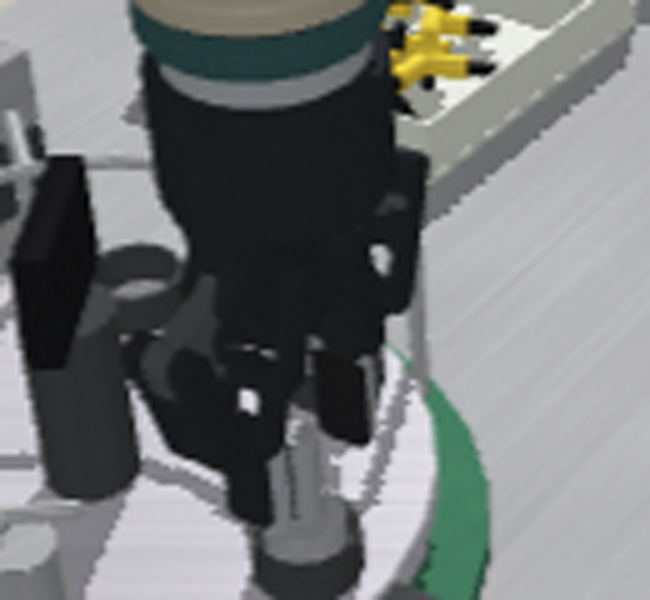

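Call:
servo_tool(
  rows=[
    {"dx": 0.006, "dy": 0, "dz": 0, "wx": 0, "wy": 0, "wz": 0, "fingers": 0.6},
    {"dx": 0, "dy": 0, "dz": 0, "wx": 0, "wy": 0, "wz": 0, "fingers": 0.7},
    {"dx": 0, "dy": 0, "dz": 0, "wx": 0, "wy": 0, "wz": 0, "fingers": 0.8},
    {"dx": 0, "dy": 0, "dz": 0, "wx": 0, "wy": 0, "wz": 0, "fingers": 1},
    {"dx": 0, "dy": 0, "dz": 0, "wx": 0, "wy": 0, "wz": 0, "fingers": 1},
  ],
)

```text
clock: 14.38
eef_pos: [500.7, 141.1, 44.7]
tool_rot: [-0.551, 1.57, 1.099]
force: [-0.4, 1.0, 0.5]
width: 13.7
```

Run:
```python
from h import *
from cell import ctrl
w=ctrl.get_image("wrist");t=ctrl.get_image("side")
cv2.imwrite("pics/w10.png",cv2.resize(w[120:384,100:420,::-1],None,fx=2,fy=2,interpolation=2))
cv2.imwrite("pics/s10.png",cv2.resize(t[160:280,150:280,::-1],None,fx=5,fy=5,interpolation=2))
s=ctrl.read_state();print(s["clock"],s["eef_pos"],s["width"],s["force"],s["torque"])
```

```text
14.475 [500.74723518 141.03956195  44.71885588] 14.218988388895383 [0.04157922 1.60540927 0.54909028] [ 0.23917434  0.01074153 -0.01958197]
```

View pics/w10.png

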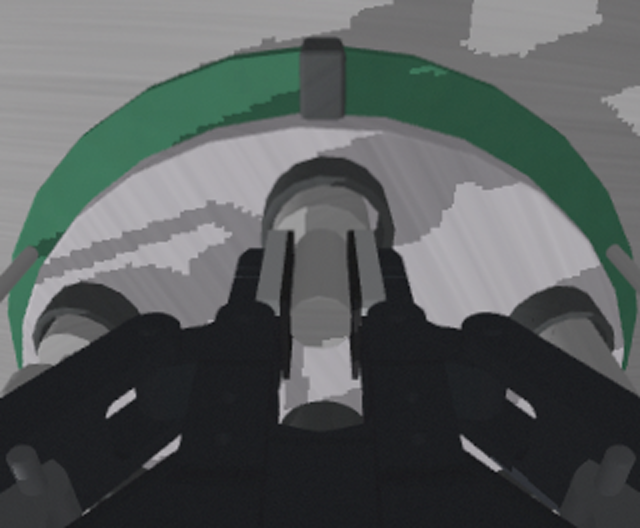

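View pics/s10.png

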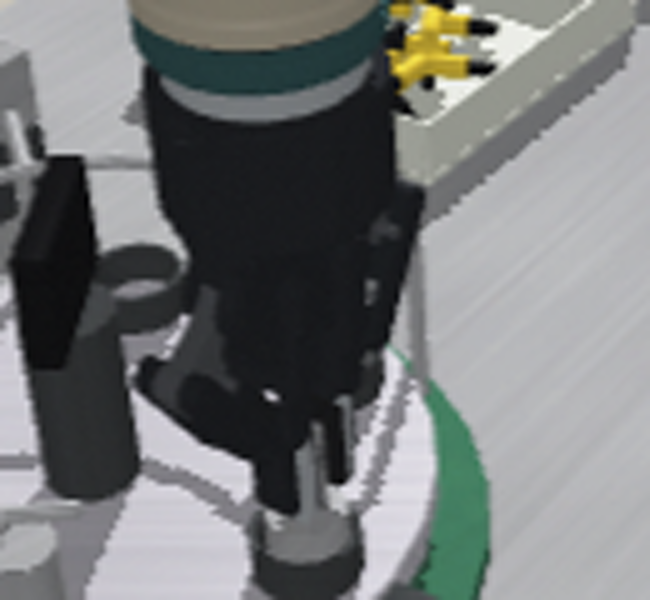

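Call:
servo_tool(
  rows=[
    {"dx": -0.01, "dy": 0, "dz": 0, "wx": 0, "wy": 0, "wz": 0, "fingers": 1},
    {"dx": -0.02, "dy": 0, "dz": 0, "wx": 0, "wy": 0, "wz": 0, "fingers": 1},
    {"dx": -0.03, "dy": 0, "dz": 0, "wx": 0, "wy": 0, "wz": 0, "fingers": 1},
    {"dx": -0.04, "dy": 0, "dz": 0, "wx": 0, "wy": 0, "wz": 0, "fingers": 1},
    {"dx": -0.04, "dy": 0, "dz": 0, "wx": 0, "wy": 0, "wz": 0, "fingers": 1},
  ],
)

```text
clock: 15.1
eef_pos: [500.5, 140.3, 151.4]
tool_rot: [-2.81, 1.57, -1.161]
force: [0.1, 0.4, -2.1]
width: 14.0
```

Run:
```python
from h import *
from cell import ctrl
w=ctrl.get_image("wrist");t=ctrl.get_image("side")
cv2.imwrite("pics/w11.png",cv2.resize(w[100:384,80:440,::-1],None,fx=1.8,fy=1.8,interpolation=2))
cv2.imwrite("pics/s11.png",cv2.resize(t[60:320,60:350,::-1],None,fx=2.3,fy=2.3,interpolation=2))
s=ctrl.read_state();print(s["clock"],s["eef_pos"],s["width"],s["force"],s["torque"],s["qpos"]);print(todelta(s,[464,-266,160])/750)
T=ctrl.camera_info("top");S=ctrl.camera_info("side")
for n in("top","side"):
  d=ctrl.silhouettes("dish_floor",n); print(n,[(x["conf"],x["extent"]) for x in d])
```

```text
15.2 [503.05140058 141.05051869 153.35937081] 13.882852814371175 [ 0.01624511 -0.42844403 -3.03123107] [ 0.00084241 -0.02505414 -0.02682622] [-0.37107226  0.50911555  0.06345788  1.93176828 -0.04773814  0.69518765
  1.37023619]
[-0.01019468  0.09447212 -0.53695515]
top [(0.7, [355.1, 199.6, 30.5, 32.6])]
side [(0.68, [330.6, 189.7, 34.2, 23.2]), (0.48, [168.1, 252.6, 139.1, 124.1])]
```

View pics/w11.png

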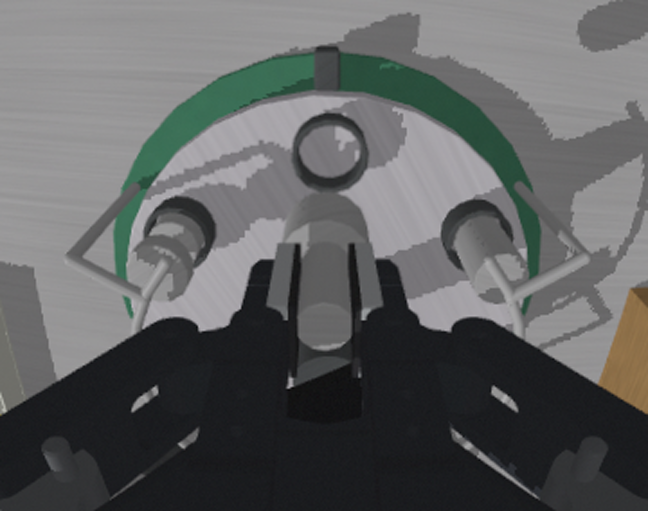

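View pics/s11.png

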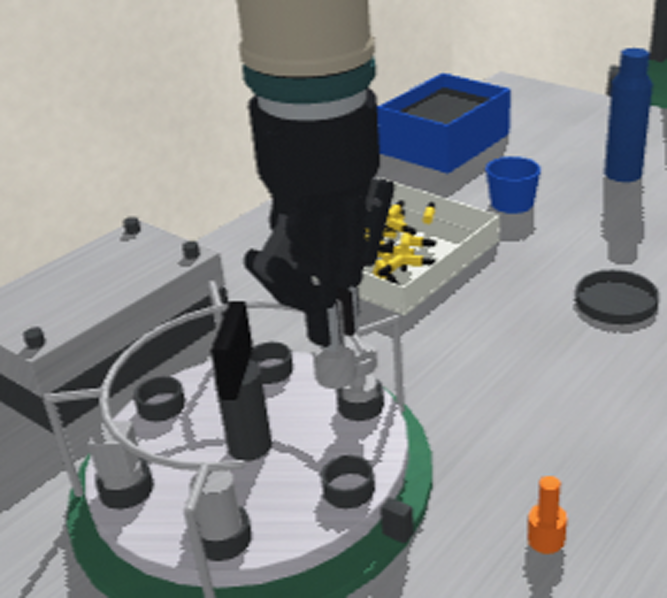

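Call:
servo_tool(
  rows=[
    {"dx": -0.02, "dy": 0.004, "dz": -0.02, "wx": 0, "wy": 0, "wz": 0, "fingers": 1},
    {"dx": 0, "dy": 0.006, "dz": -0.04, "wx": 0, "wy": 0, "wz": 0, "fingers": 1},
    {"dx": 0, "dy": 0.01, "dz": -0.055, "wx": 0, "wy": 0, "wz": 0, "fingers": 1},
    {"dx": 0, "dy": 0.01, "dz": -0.06, "wx": 0, "wy": 0, "wz": 0, "fingers": 1},
    {"dx": 0, "dy": 0.01, "dz": -0.06, "wx": 0, "wy": 0, "wz": 0, "fingers": 1},
  ],
)

```text
clock: 15.92
eef_pos: [483.5, -39.9, 164.6]
tool_rot: [1.882, 1.569, -2.752]
force: [1.8, -0.6, -2.4]
width: 13.8
```

Call:
servo_tool(
  rows=[
    {"dx": 0, "dy": 0.01, "dz": -0.06, "wx": 0, "wy": 0, "wz": 0, "fingers": 1},
    {"dx": 0, "dy": 0.01, "dz": -0.06, "wx": 0, "wy": 0, "wz": 0, "fingers": 1},
    {"dx": 0, "dy": 0.01, "dz": -0.055, "wx": 0, "wy": 0, "wz": 0, "fingers": 1},
    {"dx": 0, "dy": 0.008, "dz": -0.04, "wx": 0, "wy": 0, "wz": 0, "fingers": 1},
    {"dx": 0, "dy": 0.006, "dz": -0.03, "wx": 0, "wy": 0, "wz": 0, "fingers": 1},
  ],
)

```text
clock: 16.55
eef_pos: [464.3, -225.8, 164.5]
tool_rot: [1.647, 1.569, -2.989]
force: [0.8, -0.0, -2.2]
width: 14.3
```

Run:
```python
from h import *
from cell import ctrl
ctrl.get_image("top")
I=ctrl.camera_info("wrist")
w=ctrl.get_image("wrist");t=ctrl.get_image("side")
cv2.imwrite("pics/w12.png",cv2.resize(w[:,:,::-1],None,fx=1.5,fy=1.5,interpolation=2))
cv2.imwrite("pics/s12.png",cv2.resize(t[60:320,200:490,::-1],None,fx=2.3,fy=2.3,interpolation=2))
s=ctrl.read_state();print(s["clock"],s["eef_pos"],s["width"],s["force"],s["qpos"]);print(todelta(s,[464,-266,160])/750)
import pickle; pickle.dump((I,w,s),open("w12.pkl","wb"))
print(fproj(I,[464,-266,12])*1.5)
```

```text
16.7 [ 464.73117364 -224.89720313  164.4297198 ] 14.19495696465849 [-0.35510683  0.39054472 -2.75400018] [ 0.35328005  0.48926648  0.06126633  1.92825324 -0.04207193  0.72675054
  2.08490635]
[ 0.005918    0.00508204 -0.05457503]
[[342.01097959 251.38982731]]
```

View pics/w12.png

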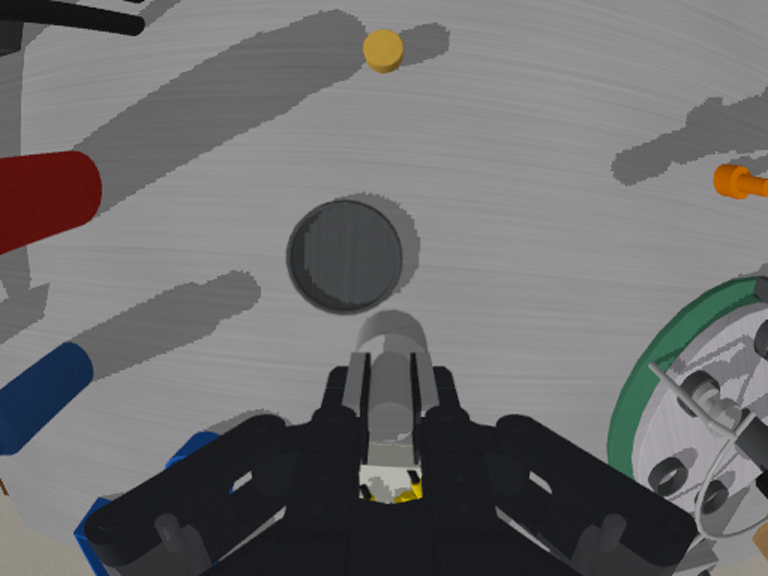

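View pics/s12.png

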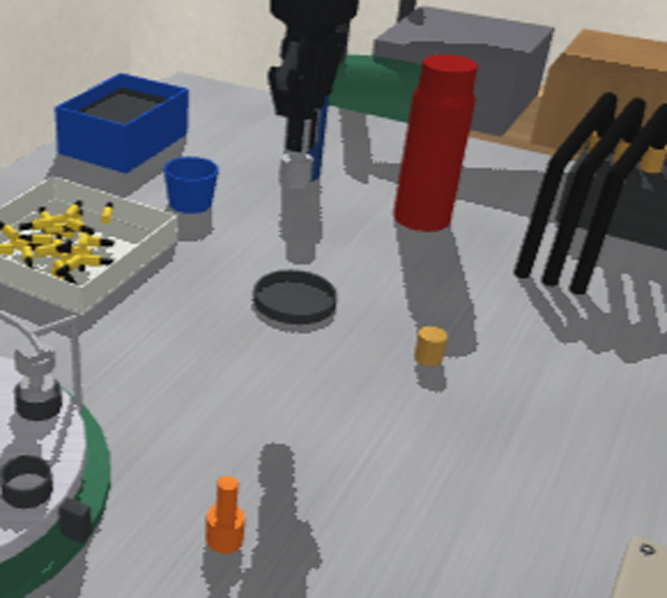

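Run:
```python
from h import *
import pickle
np.set_printoptions(precision=4,suppress=True)
I,w,s=pickle.load(open("w12.pkl","rb"))
p=lambda a:fatz(I,((a[0]+.5)/1.5-.5,(a[1]+.5)/1.5-.5),12)
for a in((344.5,257.5),(287,257),(402,257),(344,200),(344,314.5)): print(p(a))
print(todelta(s,[461,-264.5,160])/750)
```

```text
[ 468.4308 -264.0944   12.    ]
[ 470.9748 -308.5782   12.    ]
[ 464.9184 -220.847    12.    ]
[ 424.8761 -266.659    12.    ]
[ 514.5622 -262.5611   12.    ]
[ 0.0059  0.0089 -0.0523]
```

Call:
servo_tool(
  rows=[
    {"dx": 0.01, "dy": 0.001, "dz": -0.03, "wx": 0, "wy": 0, "wz": 0, "fingers": 1},
    {"dx": 0.03, "dy": 0, "dz": -0.023, "wx": 0, "wy": 0, "wz": 0, "fingers": 1},
    {"dx": 0.05, "dy": 0, "dz": 0, "wx": 0, "wy": 0, "wz": 0, "fingers": 1},
    {"dx": 0.04, "dy": 0, "dz": 0, "wx": 0, "wy": 0, "wz": 0, "fingers": 1},
    {"dx": 0.02, "dy": 0, "dz": 0, "wx": 0, "wy": 0, "wz": 0, "fingers": 1},
  ],
)

```text
clock: 17.32
eef_pos: [467.7, -261.0, 50.6]
tool_rot: [0.845, 1.567, 2.497]
force: [0.3, 0.4, -2.3]
width: 14.4
```

Call:
servo_tool(
  rows=[
    {"dx": 0.015, "dy": 0, "dz": 0, "wx": 0, "wy": 0, "wz": 0, "fingers": 1},
    {"dx": 0.01, "dy": 0, "dz": 0, "wx": 0, "wy": 0, "wz": 0, "fingers": 1},
    {"dx": 0.01, "dy": 0, "dz": 0, "wx": 0, "wy": 0, "wz": 0, "fingers": 1},
    {"dx": 0, "dy": 0, "dz": 0, "wx": 0, "wy": 0, "wz": 0, "fingers": 1},
    {"dx": 0, "dy": 0, "dz": 0, "wx": 0, "wy": 0, "wz": 0, "fingers": 1},
  ],
)

```text
clock: 17.95
eef_pos: [469.0, -262.9, 26.2]
tool_rot: [-2.141, 1.57, -0.491]
force: [-0.4, 0.5, -2.2]
width: 14.0
```

Run:
```python
from h import *
from cell import ctrl
w=ctrl.get_image("wrist");t=ctrl.get_image("side")
cv2.imwrite("pics/w13.png",cv2.resize(w[100:384,80:440,::-1],None,fx=1.6,fy=1.6,interpolation=2))
cv2.imwrite("pics/s13.png",cv2.resize(t[110:240,260:410,::-1],None,fx=4.5,fy=4.5,interpolation=2))
s=ctrl.read_state();print(s["clock"],s["eef_pos"],s["width"],s["force"],s["qpos"]);print(todelta(s,[467,-265,9])/750)
```

```text
18.05 [ 469.02916445 -262.91504768   26.30424441] 14.109451397465014 [-0.71562599 -0.29053112 -2.61901957] [ 0.43514284  0.73339484  0.03593042  1.96981841 -0.05664551  0.4384928
  2.16300137]
[ 0.02307138  0.00293292 -0.00254752]
```

View pics/w13.png

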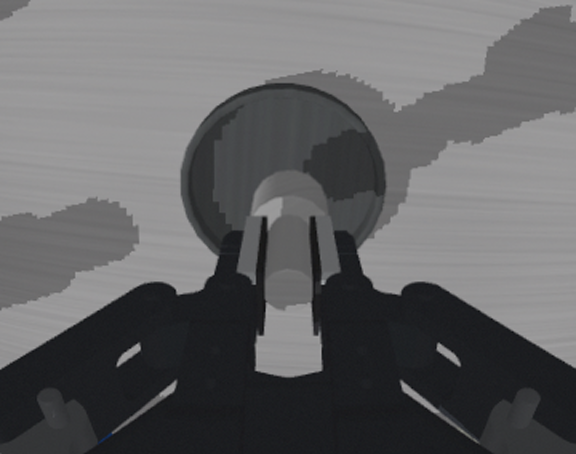

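View pics/s13.png

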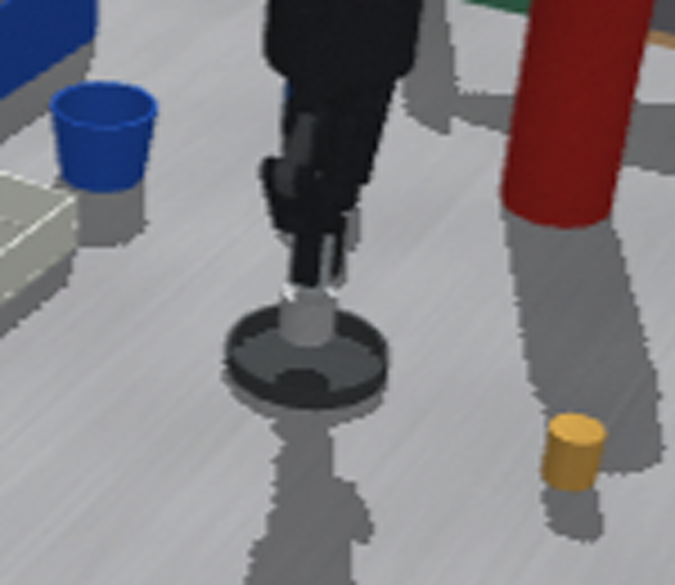

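Call:
servo_tool(
  rows=[
    {"dx": 0.008, "dy": 0.002, "dz": -0.002, "wx": 0, "wy": 0, "wz": 0, "fingers": 1},
    {"dx": 0.006, "dy": 0, "dz": 0, "wx": 0, "wy": 0, "wz": 0, "fingers": 1},
    {"dx": 0.004, "dy": 0, "dz": 0, "wx": 0, "wy": 0, "wz": 0, "fingers": 1},
    {"dx": 0, "dy": 0, "dz": 0, "wx": 0, "wy": 0, "wz": 0, "fingers": 1},
  ],
)

```text
clock: 18.55
eef_pos: [467.1, -264.1, 12.0]
tool_rot: [0.937, 1.57, 2.587]
force: [-0.5, 0.7, -1.7]
width: 14.3
```

Call:
servo_tool(
  rows=[
    {"dx": 0.002, "dy": 0, "dz": 0, "wx": 0, "wy": 0, "wz": 0, "fingers": 1},
    {"dx": 0, "dy": 0, "dz": 0, "wx": 0, "wy": 0, "wz": 0, "fingers": 1},
  ],
)

```text
clock: 18.8
eef_pos: [467.4, -264.3, 10.9]
tool_rot: [1.527, 1.571, -3.106]
force: [0.8, -0.1, -2.3]
width: 14.0
```

Call:
servo_tool(
  rows=[
    {"dx": 0.0015, "dy": 0, "dz": 0, "wx": 0, "wy": 0, "wz": 0, "fingers": 1},
    {"dx": 0, "dy": 0, "dz": 0, "wx": 0, "wy": 0, "wz": 0, "fingers": 1},
  ],
)

```text
clock: 19.05
eef_pos: [467.3, -264.3, 9.7]
tool_rot: [0.718, 1.571, 2.368]
force: [-1.1, -1.0, -2.6]
width: 14.1
```

Call:
servo_tool(
  rows=[
    {"dx": 0.0015, "dy": 0, "dz": 0, "wx": 0, "wy": 0, "wz": 0, "fingers": 1},
    {"dx": 0, "dy": 0, "dz": 0, "wx": 0, "wy": 0, "wz": 0, "fingers": 1},
  ],
)

```text
clock: 19.3
eef_pos: [467.5, -264.4, 8.8]
tool_rot: [-2.035, 1.571, -0.385]
force: [-0.8, -0.8, -0.3]
width: 14.2
```

Call:
servo_tool(
  rows=[
    {"dx": 0.0008, "dy": 0, "dz": 0, "wx": 0, "wy": 0, "wz": 0, "fingers": 1},
    {"dx": 0, "dy": 0, "dz": 0, "wx": 0, "wy": 0, "wz": 0, "fingers": 1},
  ],
)

```text
clock: 19.55
eef_pos: [467.5, -264.3, 8.7]
tool_rot: [-1.889, 1.57, -0.239]
force: [-1.2, 1.3, 5.0]
width: 14.4
```

Run:
```python
from h import *
from cell import ctrl
t=ctrl.get_image("side")
cv2.imwrite("pics/s14.png",cv2.resize(t[130:230,280:380,::-1],None,fx=6,fy=6,interpolation=2))
s=ctrl.read_state();print(s["clock"],s["eef_pos"],s["width"],s["force"])
```

```text
19.6 [ 467.5142328  -264.3507863     8.68326341] 14.221744176715672 [-1.57786784  1.52958633  5.81404204]
```

View pics/s14.png

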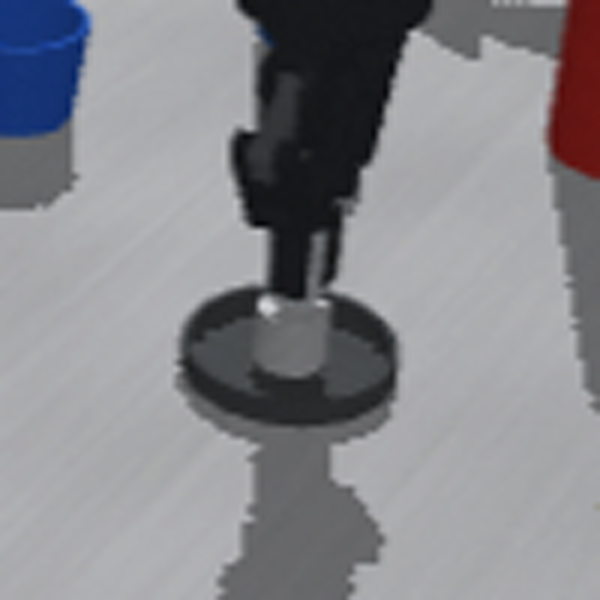

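Contact force has come up to about +5 N and the core is on the floor of the dish. I'll open gently, then rise.

Call:
servo_tool(
  rows=[
    {"dx": 0, "dy": 0, "dz": 0, "wx": 0, "wy": 0, "wz": 0, "fingers": 0.75},
    {"dx": 0, "dy": 0, "dz": 0, "wx": 0, "wy": 0, "wz": 0, "fingers": 0.6},
    {"dx": 0, "dy": 0, "dz": 0, "wx": 0, "wy": 0, "wz": 0, "fingers": 0.5},
    {"dx": -0.01, "dy": 0, "dz": 0, "wx": 0, "wy": 0, "wz": 0, "fingers": 0.4},
    {"dx": -0.03, "dy": 0, "dz": 0, "wx": 0, "wy": 0, "wz": 0, "fingers": 0.4},
  ],
)

```text
clock: 20.23
eef_pos: [466.5, -263.9, 37.8]
tool_rot: [1.007, 1.568, 2.657]
force: [1.0, 0.4, 0.4]
width: 51.3
```

Call:
servo_tool(
  rows=[
    {"dx": -0.05, "dy": 0, "dz": 0, "wx": 0, "wy": 0, "wz": 0, "fingers": 0.4},
    {"dx": -0.06, "dy": 0, "dz": 0, "wx": 0, "wy": 0, "wz": 0, "fingers": 0.4},
    {"dx": -0.06, "dy": 0, "dz": 0, "wx": 0, "wy": 0, "wz": 0, "fingers": 0.4},
    {"dx": 0, "dy": -0.05, "dz": 0, "wx": 0, "wy": 0, "wz": 0, "fingers": 0.4},
    {"dx": 0, "dy": 0, "dz": 0, "wx": 0, "wy": 0, "wz": 0, "fingers": 0.4},
  ],
)

```text
clock: 20.85
eef_pos: [508.0, -260.5, 166.8]
tool_rot: [-1.776, 1.566, -0.123]
force: [-0.5, 0.7, -0.4]
width: 50.9
```

Run:
```python
from h import *
from cell import ctrl
t=ctrl.get_image("side");w=ctrl.get_image("wrist")
cv2.imwrite("pics/s15.png",cv2.resize(t[:,:,::-1],None,fx=1.5,fy=1.5,interpolation=2))
cv2.imwrite("pics/w15.png",cv2.resize(w[:,:,::-1],None,fx=1.5,fy=1.5,interpolation=2))
s=ctrl.read_state();print(s["clock"],s["eef_pos"],s["width"],s["force"])
```

```text
20.95 [ 504.14352944 -261.05823526  165.48286561] 51.186909461043584 [-0.11667306 -0.48319063 -0.83093121]
```

View pics/s15.png

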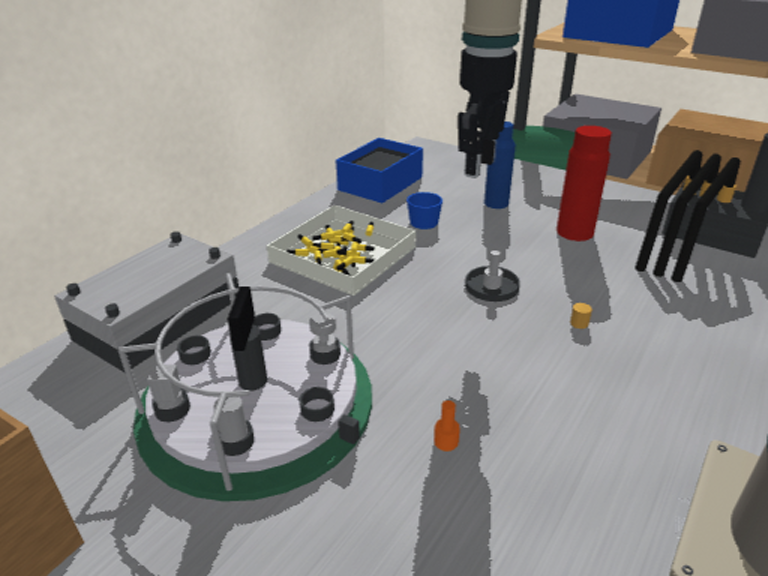

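View pics/w15.png

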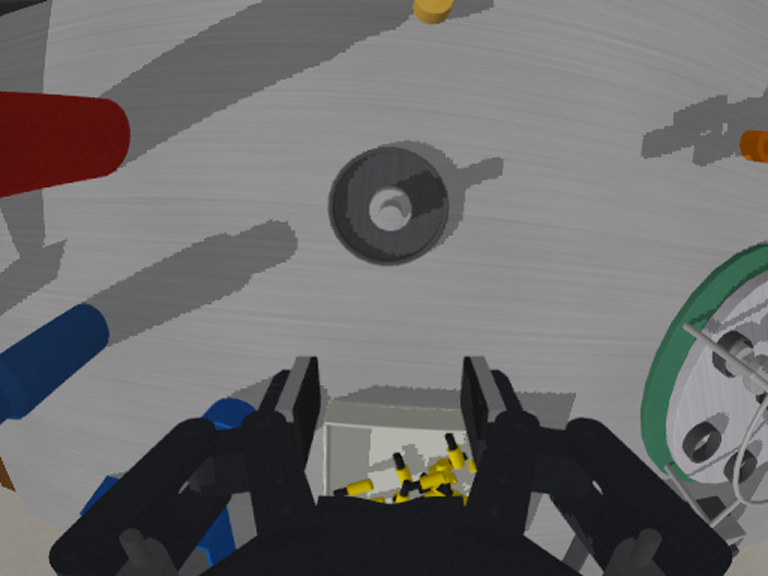

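The core stands upright in the centre of the dish (wrist view: core about (390,208), dish centre about (389,206)). The emptied pocket is at the pointer (side view (317,403)), and the gripper is clear.

```bash
python3 -c "
from cell import ctrl
print(ctrl.finish_job())"
```

```text
the job is handed in; nothing more can be done
None
```

I turned the magazine clockwise by its bar grip, about 57°, until the stepped core with the slim pin was at the pointer. I then lifted that core out, stood it in the round steel dish on the robot's right, and handed the job in at about 21 s.

**Last checks:**
- **Dish:** the last side and wrist pictures show the core upright and centred in the dish. The force rose to only about +5 N on set-down before I opened the fingers.
- **Magazine:** the emptied pocket sits at the pointer, and my estimate put it within about 0.7° of the pointer direction. The other cores and the orange look-alike are in place.
- **Gripper:** it was clear of everything when I handed in, with the highest force I read about 6 N.

**What went wrong or disagreed:**
- **First grasp missed:** the fingers closed fully on air above the pin. The side and wrist pictures put the real finger tips about 30 mm behind the reported TCP, so I went lower on the second try and it held.
- **Width readings:** they ran about 2–3 mm low on the parts I gripped: 11 for the 14 mm bar and 14 for the 16 mm pin.
- **Camera positions:** the wrist, top and side cameras differed by up to about 5 mm on the magazine axis and dish centre. I relied mainly on the wrist camera.

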